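# Take the spent cell out of a sensor with a push-and-turn battery cap

## Robot

A 6-joint arm with a two-finger parallel gripper is mounted at the origin on the work surface. World frame = base frame: x ahead of the robot, y to its left, z up, the work surface at z = 0. Lengths are in m, angles in rad, forces in N, time in s.
With the tool pointing down it reaches from about 0.35 to 0.85 m from the base axis. Payload 8.1 kg.
Tool frame: the origin (TCP) lies at the very end of the fingers, on their centre line; the grasp point (between the pads) lies 19 mm behind it; z points along the fingers, x is the direction in which the jaws open and shut, and the axes are right-handed (so a half turn about z gives the same grasp; the last joint's range is limited). The gripper opens to 85 mm and grips with 20 to 120 N. Pads are 22 mm wide; open, the fingers measure 114 mm over their backs; the gripper's body (76 mm by 85 mm) begins 54 mm behind the grasp point. The pads swing forward as they close: fully open they stand 13 mm farther back than shut.
Start: joints at [1.248, 0.13, 1.488, -0, 1.523, -0.085], TCP at [0.141, 0.583, 0.231] pointing down, gripper open.
Joint ranges: [-2.96, 2.96], [-0.89, 2.26], [0.02, 2.5], [-1.34, 4.48], [0, 2.73], [-2.66, 2.66]. Speed limits (rad/s): [2.39, 2.39, 2.79, 3.14, 3.14, 3.14].

## Interface

Orientations are given as a rotation vector (axis times angle).
In Python, from cell import monitor, viewer, order gives the robot as it stands.
- The arm moves only by the tool drive_tool, never from a script. Its argument "motion" is a list of rows, each a list of 3 entries, a list of its own where there are three numbers: the turn, a rotation vector about the tool's x, y, z in rad, then the shift along the tool's x, y, z in cm, then the finger opening in cm, from 0 to 8.54. In form: [[[wx, wy, wz], [dx, dy, dz], hand], ...]. A call has 1 to 5 rows; each row shifts and turns the commanded pose from where the row before left it, along the tool's axes as they then stand; what a row does not reach is not made up. A row lasts 1/8 s, in which the tool goes at most 62.5 mm and 10.7 degrees, less where a joint would pass 70% of its speed; a pose out of reach is approached as far as the arm can. A call with a gripper value outside its range is refused whole. The fingers move at their own pace and stop on an object; the grip force is fixed at half the most. Time passes only in rows, so rows that do not move let the fingers close. It gives the time, the measured TCP pose, the force and the opening at its end, in the units of the state.
- monitor.read_state(): the state, without advancing time (a new reading comes with each control period).
- viewer.read_camera(name): name is "scene" or "top" or "wrist"; returns (picture, depth): 480x640x3 uint8, red, green, blue; 480x640 float32, m along the optical axis (not along the pixel's ray), 0 where there is no reading.
- viewer.camera_params(name): a dict with "K" (3x3 intrinsics, pixels), "k1" (the pictures are not rectified: a ray, as slopes to the right and down, at radius r is drawn at 1 + k1 r^2 times it, then the intrinsics apply), "T" (4x4, takes a point from camera to world coordinates). Camera axes: x right, y down, z forward; pixel columns grow to the right and rows downward; lengths in m; the calibration is good to about 2 mm. A picture is of the moment at which its call begins: read the wrist's pose just before it. camera_params takes no time and is no camera call; for the wrist camera it gives the pose at the moment of the call.
- order.close_job(): hands the job in, once; it reports no verdict.
The state is a dict: "t": time; "qpos": joint angles; "dq": joint speeds; "tau": joint torques, N m; "ee_pos": TCP position; "ee_rot": TCP orientation; "ft_force": force on the tool from outside, world axes, zero at the start; "torque": the same for the moment, N m; "grip_width": opening from 0.0 (shut) to 1.0 (fully open).
Only numpy, scipy, OpenCV 4.12 (cv2) and the standard library are available. Lean on these libraries where they do the work, as an engineer would, in place of code of your own. Each camera call takes 0.05 s, during which the arm holds its last target.

## Task

Take the spent cell out of the red sensor clamped in its nest: push the battery cap down against its spring, keep it down while you turn it anticlockwise until you feel its stop, lift it straight off and set it the same way up (open side down) in the shallow metal tray, then pull the cell out and put it in the square plastic box. Be gentle with the bayonet: do not ram the cap down, wrench it against its lock or its stop, or pull while it is still caught; do not drop the cap or the cell, and leave the other things on the mat where they are.

Things in the scene. Friction and masses are not known exactly. Their poses are not given: they have to be found in the camera images.
- sensor: Red metal sensor housing, black end plates (78 x 116 mm), clamped in an aluminium nest plate (120 x 150 mm) fixed to the bench; does not move. Origin: on the axis of the battery tube, underside of the nest (on the mat, 3 mm above the bench top). z up. Housing reaches 36 mm to +y, 80 mm to -y of the axis; top plate 80 mm above the origin, with two connectors 13 mm tall, 57 mm to -y.
- collar (a point): Centre of the top of the round black collar (42 mm diameter, 16 mm tall) that carries the neck: 96 mm above the sensor's origin, on the axis of the battery tube.
- neck (a point): Centre of the rim of the metal neck that the cap sits on, 22 mm above the collar, on the axis of the battery tube. The neck is a tube of 25 mm outside and 20 mm inside diameter, with three bayonet segments around it out to 33 mm diameter. Axes as the sensor's.
- cap: Ribbed metal push-and-turn battery cap, 44 mm diameter, 26 mm tall, 65 to 100 g, open below. Origin: centre of its lower edge; z up along its axis. Locked at the start: lower edge 6 mm above the collar (16 mm below the rim of the neck). About 1 mm of sideways play on the neck, so side loads build up when it is held or turned off its own axis. More than 50 N summed over its contacts with the sensor (0.4 N m against the stop) damages the bayonet.
- cap_lugs (a point): On the cap's axis, at its three inner lugs (6 mm up). They sit under a bayonet ring on the neck, behind lock teeth 3 mm deep: the cap turns only if pushed 3 mm down. How the ring is clocked is hidden and differs by unit: held down and turned anticlockwise from above (+ about z), the cap meets a hard stop after 42 to 82 degrees. Only there, and up to 6 degrees short of it, is it free to lift off.
- cap_top (a point): Centre of the flat top of the cap, 26 mm above its lower edge. Pushing the cap down takes about 10 N to start moving (spring under the cell) and 0.6 N more per mm; it bottoms hard on the rim of the neck 4.6 mm down (about 13 N). Held down it turns with under 0.1 N m up to its stop. Let up there, the spring lifts it by about 14 mm.
- cell: Grey round cell, 18 mm diameter, 50 mm long, about 45 g, standing on a spring in the battery tube under the cap. Origin: centre of its lower end, z along its axis to its upper end. With the cap off, the spring lifts it until it stands about 15 mm out of the neck, loose in the tube (1 mm play); the lower 35 mm are still inside: pull it straight up.
- cell_top (a point): Centre of the upper end of the cell.
- tray: Shallow open metal tray, 130 (x) x 170 (y) mm outside, 16 mm high, walls and floor 3 mm, fixed to the mat. Origin at the centre of its underside. The cap goes in here, lower edge flat on the floor.
- cell_box: Square open plastic box, 110 x 110 mm outside, 32 mm high, walls 4 mm, floor 4 mm, fixed to the mat. Origin at the centre of its underside. The cell goes in here, lying or standing.
- seal_a: White sealing ring, 34 mm outside, 22 mm inside, 4 mm thick, lying flat; stays where it is. Origin at the centre of its underside.
- seal_b: White sealing ring, 28 mm outside, 18 mm inside, 4 mm thick, lying flat; stays where it is. Origin at the centre of its underside.
- gasket: Pale green flat gasket, about 55 x 32 mm, 4 mm thick; stays where it is. Origin at the centre of its underside.
- hex_key: L-shaped hex key, 110 mm long, lying flat; stays where it is. Origin at the centre of its underside.
- tweezers: Steel tweezers, 135 mm long, lying flat; stays where it is. Origin at the centre of its underside.
- driver: Screwdriver lying on the mat; stays where it is. Origin at the centre of its underside.
- dispenser: White solvent dispenser bottle, 60 mm diameter, 104 mm tall, standing; stays where it is. Origin at the centre of its underside.
Things that resemble listed ones, but are neither listed nor needed, are in the scene too. There is more than one size of the tray; the job needs the larger.

How it is judged:
By the outcome, as a careful person would: the job done as asked, in the order asked, and still so for the second after the job is handed in, with the robot touching nothing.
It also fails if it takes over 70 s, if anything falls off the work surface, if the arm or the gripper's body presses on something with over 40 N, if the wrist force passes 120 N, or if a joint passes its speed limit or range.

## Working session

There is one attempt and no reset: what is moved stays moved. The work goes in short steps, Python scripts to look and compute and a tool call to move; the robot and the scene stay as the last step left them, time stands still between calls to the robot, and variables do not carry over. Pictures are saved under pics/ and viewed, and the job is handed in when it is done.

Besides the shell and the picture viewer there is one more tool, called after ">>>" as name([rows], argument=value, ...), one row to a line, values as JSON. drive_tool: Moves the arm, as the interface text tells. Its arguments: {"type":"object","properties":{"motion":{"type":"array","items":{"type":"array"}}},"required":["motion"]}

```bash
ls; mkdir -p pics; python3 - <<'E'
from cell import monitor, viewer, order
import cv2, numpy as np
s=monitor.read_state(); print(s)
for n in ["scene","top","wrist"]:
    p,d=viewer.read_camera(n); c=viewer.camera_params(n)
    cv2.imwrite(f"pics/{n}0.png",p[:,:,::-1]); np.savez(f"{n}0.npz",p=p,d=d,K=c["K"],k1=c["k1"],T=c["T"])
    print(n,c, (d>0).mean())
E
```

```text
pics
{'t': 0.0, 'qpos': array([ 1.24761146e+00,  1.31143396e-01,  1.48927741e+00, -9.20897661e-06,
        1.52299965e+00, -8.53914520e-02]), 'dq': array([ 6.16530749e-04,  1.38727808e-03, -1.12699573e-03, -1.25911106e-03,
        1.00426177e-04, -3.12714876e-05]), 'tau': array([-3.45995413e-04, -5.69398892e+01, -5.00556672e+01, -4.72929719e-05,
        1.45832403e-02,  3.19810431e-05]), 'ee_pos': array([0.14113744, 0.58260115, 0.23025607]), 'ee_rot': array([ 2.46846273e+00,  1.94163302e+00, -2.39112108e-03]), 'ft_force': array([-0.7616702 , -0.39094583, -0.58712991]), 'torque': array([-0.00271641, -0.04788152,  0.01281055]), 'grip_width': 0.9997169063434612}
scene {'K': array([[604.83318533,   0.        , 318.04551695],
       [  0.        , 604.83318533, 246.05301403],
       [  0.        ,   0.        ,   1.        ]]), 'k1': 0.052965135534281095, 'T': array([[-0.14604059,  0.71688605, -0.68172321,  1.31589436],
       [ 0.98922342,  0.0985446 , -0.10828664,  0.11701757],
       [-0.01044904, -0.6901908 , -0.72355198,  0.96625453],
       [ 0.        ,  0.        ,  0.        ,  1
[... 260 characters left out ...]
534,  0.16598153,  0.3180755 ],
       [-0.99977235, -0.01926387,  0.00917349, -0.00860181],
       [-0.00584684, -0.16613199, -0.98608619,  1.2485297 ],
       [ 0.        ,  0.        ,  0.        ,  1.        ]])} 0.9960970052083333
wrist {'K': array([[403.31720235,   0.        , 320.80393389],
       [  0.        , 403.31720235, 238.92224   ],
       [  0.        ,   0.        ,   1.        ]]), 'k1': -0.04596567955722693, 'T': array([[ 0.23593643,  0.91899887,  0.31587192,  0.06015116],
       [ 0.97176645, -0.22245807, -0.07862804,  0.60157208],
       [-0.00199082,  0.32550495, -0.94553824,  0.37255511],
       [ 0.        ,  0.        ,  0.        ,  1.        ]])} 0.9959147135416667
```

View pics/top0.png

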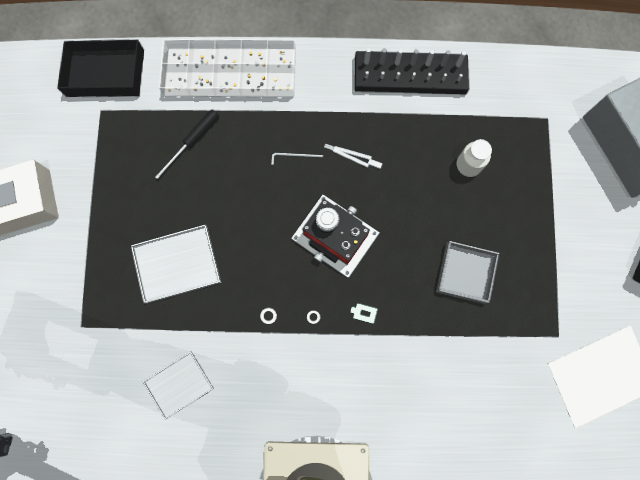

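View pics/scene0.png

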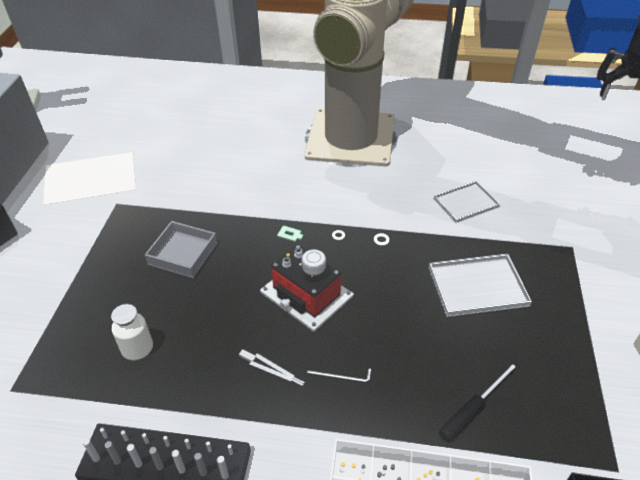

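View pics/wrist0.png

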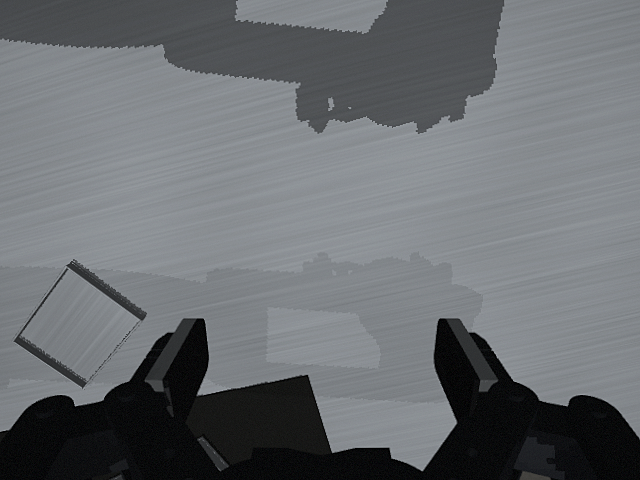

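The top view shows these candidates:
- Cap: the round ribbed one at (327,219). The sensor's other knobs are connectors at (355,231) and (346,245).
- Trays: the large one is at (176,264) on the mat. The small one at (179,385) is off the mat and is a decoy.
- Boxes: the square grey one is at (468,272). The black rectangular one at (101,69) is a decoy.

The other bright round things are the rings at (268,316) and (313,317), and the bottle at (475,155).

I choose the cap at (327,219), the tray at (176,264) and the box at (468,272).

```bash
cat > h.py <<'E'
import numpy as np, cv2
def load(n):
    z=np.load(n); return z['p'],z['d'],dict(K=z['K'],k1=float(z['k1']),T=z['T'])
def rays(uv,c):
    uv=np.asarray(uv,float).reshape(-1,2);K=c['K']
    q=np.c_[(uv[:,0]-K[0,2])/K[0,0],(uv[:,1]-K[1,2])/K[1,1]]
    D=np.array([c['k1'],0,0,0,0.])
    u=cv2.undistortPoints(uv.reshape(-1,1,2),K,D).reshape(-1,2)
    d=np.c_[u,np.ones(len(u))]
    return c['T'][:3,3],d@c['T'][:3,:3].T
def onz(uv,z,c):
    o,d=rays(uv,c); return o+d*((z-o[2])/d[:,2:3])
def proj(P,c):
    P=np.asarray(P,float).reshape(-1,3);R=c['T'][:3,:3];t=c['T'][:3,3]
    rv,_=cv2.Rodrigues(R.T); return cv2.projectPoints(P,rv,-R.T@t,c['K'],np.array([c['k1'],0,0,0,0.]))[0].reshape(-1,2)
def cloud(d,c):
    v,u=np.indices(d.shape); o,r=rays(np.c_[u.ravel(),v.ravel()],c)
    return (o+r*d.reshape(-1,1)).reshape(*d.shape,3)
E
python3 - <<'E'
from h import *
for n in ["top","scene"]:
    p,d,c=load(n+"0.npz"); P=cloud(d,c)
    # crop
    u,v=(327,219) if n=="top" else (314,262)
    cr=p[max(0,v-60):v+80,u-80:u+80]
    cv2.imwrite(f"pics/crop_{n}.png",cv2.resize(cr,None,fx=4,fy=4,interpolation=cv2.INTER_CUBIC)[:,:,::-1])
    m=(P[:,:,2]>0.122)&(P[:,:,2]<0.14)&(np.abs(np.indices(d.shape)[1]-u)<60)&(np.abs(np.indices(d.shape)[0]-v)<60)
    k,lab,st,ce=cv2.connectedComponentsWithStats(m.astype(np.uint8))
    for i in range(1,k):
        if st[i,4]>15:
            X=P[lab==i]; e=(X.max(0)+X.min(0))/2; print(n,ce[i],st[i],X.mean(0),e,X.max(0)-X.min(0)); 
            cs,_=cv2.findContours((lab==i).astype(np.uint8),0,2); (cc,r)=cv2.minEnclosingCircle(cs[0]); print(onz(cc,0.131,c),r,onz(ce[i],.131,c))
E
```

```text
top [326.68193384 218.32061069] [316 208  22  22 393] [ 0.55672896 -0.01062548  0.13081163] [ 0.55707676 -0.01023344  0.13015104] [0.0423613  0.04162242 0.01406605]
[[ 0.55638548 -0.01052577  0.131     ]] 11.40811824798584 [[ 0.55667298 -0.01062565  0.131     ]]
scene [313.625      259.55163043] [302 250  24  21 368] [ 0.56334803 -0.01128274  0.12975408] [ 0.5609722  -0.01184362  0.12861485] [0.04437839 0.04353067 0.01308038]
[[ 0.56598623 -0.01074481  0.131     ]] 11.740887641906738 [[ 0.56454281 -0.01108004  0.131     ]]
```

View pics/crop_top.png

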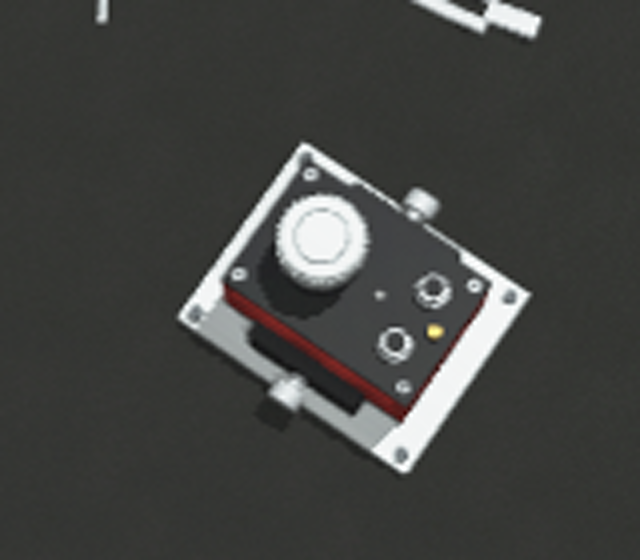

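View pics/crop_scene.png

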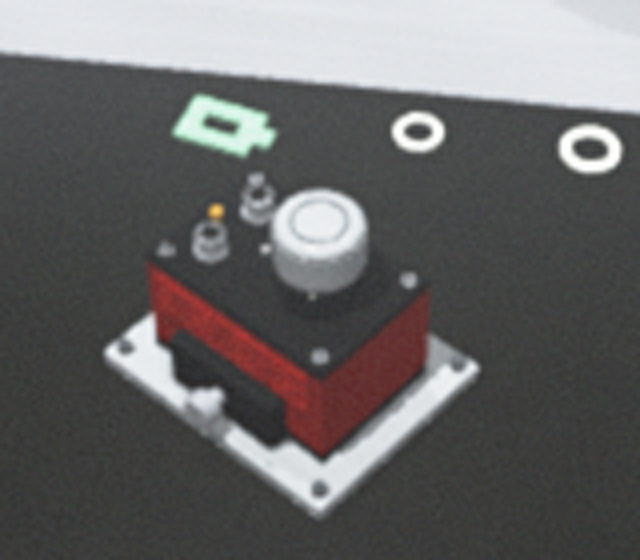

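The crops confirm the cap: the ribbed 44 mm cap is on its dark collar, opposite the two connectors. Next I'll find the tray and box, and work out the move over the cap.

```bash
python3 - <<'E'
from h import *
p,d,c=load("top0.npz")
g=cv2.cvtColor(p,cv2.COLOR_RGB2GRAY)
def rect(mask,u,v,z):
    k,lab=cv2.connectedComponents(mask.astype(np.uint8)); cs,_=cv2.findContours((lab==lab[v,u]).astype(np.uint8),0,2)
    r=cv2.minAreaRect(max(cs,key=cv2.contourArea)); b=cv2.boxPoints(r); W=onz(b,z,c)
    print(r,W.mean(0).round(4),[np.linalg.norm(W[i]-W[(i+1)%4]).round(4) for i in range(4)],[np.degrees(np.arctan2(*(W[(i+1)%4]-W[i])[[1,0]])).round(1) for i in range(2)])
sub=np.zeros(g.shape,bool); sub[210:315,115:235]=1
rect((g>110)&sub,176,264,0.019)
sub[:]=0; sub[230:312,425:510]=1
rect((g>75)&sub,468,272,0.035)
for z,uv in((.131,(326.7,218.5)),): print(onz(uv,z,c))
# connectors -> sensor yaw
a=onz((327+(414-322)/4,218.7+(318-238)/4),.096,c)[0]; print(a)
p,d,c=load("wrist0.npz"); print(c['T'])
from scipy.spatial.transform import Rotation as R
from cell import monitor
s=monitor.read_state(); Rt=R.from_rotvec(s['ee_rot']).as_matrix(); print(Rt.round(3)); 
print("cam in tool",(Rt.T@(c['T'][:3,3]-s['ee_pos'])).round(4)); print((Rt.T@c['T'][:3,:3]).round(3))
E
```

```text
((174.38394165039062, 263.394287109375), (60.09656524658203, 80.81807708740234), 74.60444641113281) [0.476  0.3157 0.019 ] [np.float64(0.1771), np.float64(0.1318), np.float64(0.1739), np.float64(0.1324)] [np.float64(-73.4), np.float64(-161.9)]
((468.46826171875, 271.65118408203125), (53.717227935791016, 53.202205657958984), 11.88865852355957) [ 0.4686 -0.3132  0.035 ] [np.float64(0.1141), np.float64(0.1155), np.float64(0.1144), np.float64(0.1137)] [np.float64(-12.5), np.float64(-100.8)]
[[ 0.55631365 -0.01066776  0.131     ]]
[ 0.52314797 -0.05840337  0.096     ]
[[ 0.23593643  0.91899887  0.31587192  0.06015116]
 [ 0.97176645 -0.22245807 -0.07862804  0.60157208]
 [-0.00199082  0.32550495 -0.94553824  0.37255511]
 [ 0.          0.          0.          1.        ]]
[[ 0.236  0.972 -0.   ]
 [ 0.972 -0.236 -0.001]
 [-0.001 -0.    -1.   ]]
cam in tool [-0.001  -0.0832 -0.142 ]
[[ 1.    -0.    -0.001]
 [ 0.     0.945  0.326]
 [ 0.001 -0.326  0.945]]
```

>>> drive_tool([
  [[0, 0, 0], [-4, 4.5, 0], 8.5],
  [[0, 0, 0], [-4, 4.5, 0], 8.5],
  [[0, 0, 0], [-4, 4.5, 0], 8.5],
  [[0, 0, 0], [-4, 4.5, 0], 8.5],
  [[0, 0, 0], [-4, 4.5, 0], 8.5],
])

```text
t: 0.78
ee_pos: [0.3135, 0.3341, 0.2312]
ee_rot: [2.469, 1.943, 0.0]
ft_force: [0.8, -0.2, 0.6]
grip_width: 0.996
```

>>> drive_tool([
  [[0, 0, 0], [-4, 4.5, 0], 8.5],
  [[0, 0, 0], [-4, 4.5, 0], 8.5],
  [[0, 0, 0], [-4, 4.5, 0], 8.5],
  [[0, 0, 0], [-4, 4.5, 0], 7],
  [[0, 0, 0], [-4, 4.5, 0], 7],
])

```text
t: 1.4
ee_pos: [0.4852, 0.0865, 0.2312]
ee_rot: [-2.469, -1.942, -0.0]
ft_force: [1.0, 1.2, 0.6]
grip_width: 0.818
```

>>> drive_tool([
  [[0, 0, 0], [-4, 4.5, 0], 7],
  [[0, 0, 0], [-3.8, 4.5, 0], 7],
  [[0, 0, 0], [0, 0, 0], 7],
])

```text
t: 1.78
ee_pos: [0.5545, -0.0122, 0.2301]
ee_rot: [-2.473, -1.936, 0.003]
ft_force: [-0.6, 1.4, -0.7]
grip_width: 0.822
```

```bash
cat > snap.py <<'E'
import sys,cv2,numpy as np
from cell import monitor,viewer
def snap(n,tag):
    s=monitor.read_state(); c=viewer.camera_params(n); p,d=viewer.read_camera(n)
    cv2.imwrite(f"pics/{tag}.png",p[:,:,::-1]); np.savez(f"{tag}.npz",p=p,d=d,K=c["K"],k1=c["k1"],T=c["T"],ep=s["ee_pos"],er=s["ee_rot"])
    print(n,{k:np.round(s[k],4) for k in("t","ee_pos","ee_rot","qpos","ft_force","torque","grip_width")}); return p,d,c,s
if __name__=="__main__": snap(sys.argv[1],sys.argv[2])
E
python3 snap.py wrist w1
```

```text
wrist {'t': np.float64(1.775), 'ee_pos': array([ 0.5545, -0.0122,  0.2301]), 'ee_rot': array([-2.4734, -1.9364,  0.0026]), 'qpos': array([-1.1380e-01,  1.0100e-02,  1.6163e+00, -9.0000e-04,  1.5166e+00,
       -1.4423e+00]), 'ft_force': array([-0.5547,  1.3983, -0.7244]), 'torque': array([ 0.0054,  0.006 , -0.0022]), 'grip_width': np.float64(0.8218)}
```

View pics/w1.png

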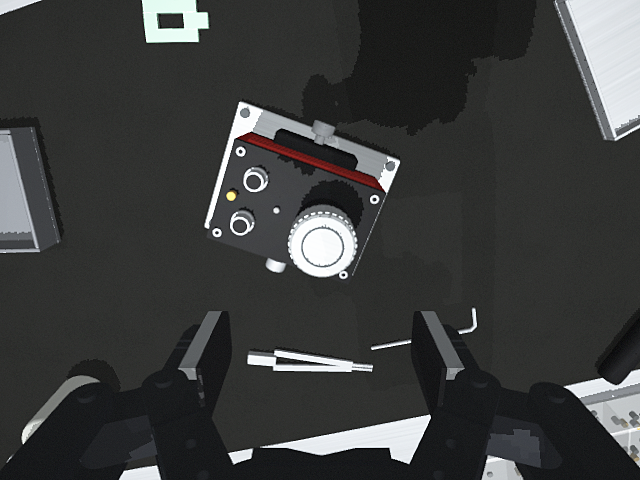

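```bash
python3 - <<'E'
from h import *
p,d,c=load("w1.npz"); z=np.load("w1.npz")
cr=p[190:300,265:385]; cv2.imwrite("pics/w1c.png",cv2.resize(cr,None,fx=5,fy=5,interpolation=cv2.INTER_CUBIC)[:,:,::-1])
P=cloud(d,c); m=np.zeros(d.shape,bool); m[195:290,270:375]=1
m&=(P[:,:,2]>0.127); X=P[m]; print(len(X),np.median(X[:,2]),X.mean(0),(X.max(0)+X.min(0))/2,X.max(0)-X.min(0))
cs,_=cv2.findContours(m.astype(np.uint8),0,2); k=max(cs,key=cv2.contourArea); e=cv2.fitEllipse(k); print(e, onz(e[0],.131,c))
g=cv2.cvtColor(p,cv2.COLOR_RGB2GRAY); 
for H in cv2.HoughCircles(cv2.resize(g[190:300,265:385],None,fx=4,fy=4,interpolation=cv2.INTER_CUBIC),cv2.HOUGH_GRADIENT,1.5,10,param1=80,param2=40,minRadius=50,maxRadius=150)[0][:6]:
    uv=H[:2]/4+[265,190]-.375; print(H[2]/4,uv,onz(uv,.131,c))
E
```

```text
3325 0.13048840875117795 [ 0.55704144 -0.01344482  0.13317385] [ 0.52711228 -0.01397987  0.24965261] [0.10672928 0.04236961 0.24526429]
((321.8114929199219, 244.36619567871094), (62.3374137878418, 65.97189331054688), 87.37939453125) [[ 0.55767086 -0.01357306  0.131     ]]
31.925 [321.0625 244.9375] [[ 0.55793119 -0.0141277   0.131     ]]
31.925 [321.8125 248.6875] [[ 0.56051286 -0.01427359  0.131     ]]
36.05 [322.1875 240.0625] [[ 0.55491855 -0.01264882  0.131     ]]
32.3375 [323.6875 243.8125] [[ 0.55759394 -0.01232694  0.131     ]]
19.85 [323.6875 246.8125] [[ 0.55956345 -0.0128097   0.131     ]]
32.3375 [321.8125 236.3125] [[ 0.55243043 -0.01227945  0.131     ]]
```

View pics/w1c.png

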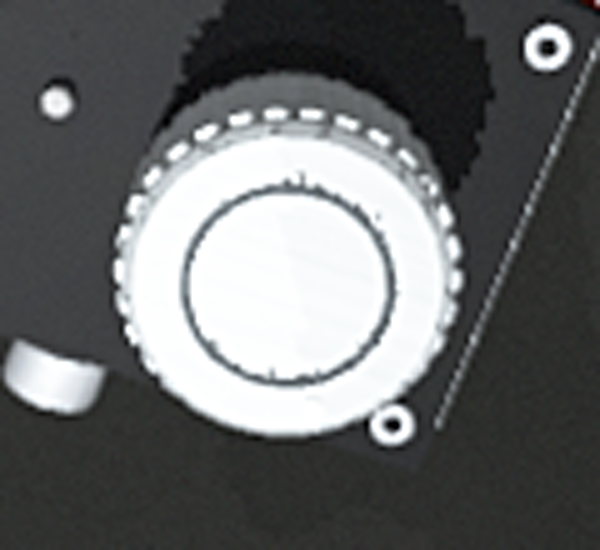

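>>> drive_tool([
  [[0, 0, 0], [0.05, 0.5, 4], 7],
  [[0, 0, 0], [0, 0, 4.4], 7],
  [[0, 0, 0], [0, 0, 0], 7],
])

```text
t: 2.2
ee_pos: [0.5548, -0.0079, 0.1432]
ee_rot: [-2.463, -1.94, 0.009]
ft_force: [-0.8, 1.1, -0.1]
grip_width: 0.822
```

```bash
python3 snap.py wrist w2
```

```text
wrist {'t': np.float64(2.2), 'ee_pos': array([ 0.5548, -0.0079,  0.1432]), 'ee_rot': array([-2.4633, -1.94  ,  0.0092]), 'qpos': array([-1.0670e-01,  7.6000e-02,  1.7096e+00,  3.0000e-04,  1.3645e+00,
       -1.4410e+00]), 'ft_force': array([-0.7824,  1.0983, -0.1145]), 'torque': array([-0.0145, -0.0119, -0.0201]), 'grip_width': np.float64(0.8219)}
```

View pics/w2.png

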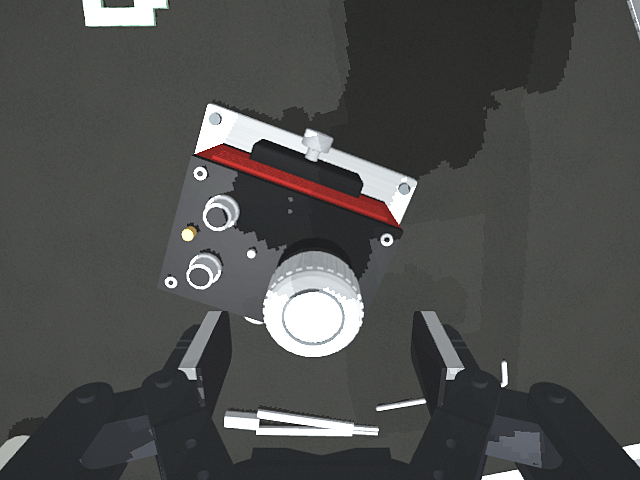

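>>> drive_tool([
  [[0, 0, 0], [0, 0, 0], 7],
  [[0, 0, 0], [0, 0, 0], 7],
])

```text
t: 2.5
ee_pos: [0.5599, -0.0092, 0.1499]
ee_rot: [2.467, 1.941, 0.004]
ft_force: [0.2, -0.4, -0.0]
grip_width: 0.82
```

```bash
python3 snap.py wrist w3; python3 - <<'E'
import cv2
p=cv2.imread("pics/w3.png"); cv2.imwrite("pics/w3c.png",cv2.resize(p[230:400,180:460],None,fx=2.8,fy=2.8,interpolation=cv2.INTER_CUBIC))
E
```

```text
wrist {'t': np.float64(2.5), 'ee_pos': array([ 0.5599, -0.0092,  0.1499]), 'ee_rot': array([2.4668, 1.941 , 0.0044]), 'qpos': array([-0.108 ,  0.0718,  1.7014, -0.    ,  1.3645, -1.4414]), 'ft_force': array([ 0.2333, -0.3856, -0.0173]), 'torque': array([-0.0006, -0.022 ,  0.0259]), 'grip_width': np.float64(0.8205)}
```

View pics/w3c.png

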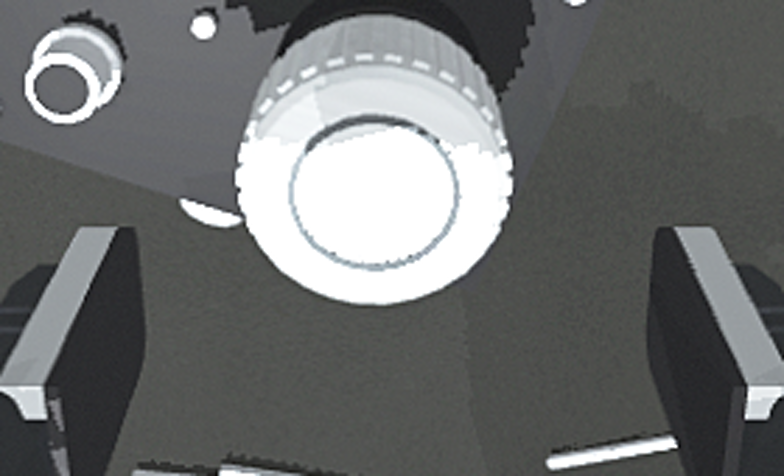

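```bash
python3 - <<'E'
from h import *
from scipy.spatial.transform import Rotation as R
p,d,c=load("w3.npz"); z=np.load("w3.npz")
g=cv2.cvtColor(p,cv2.COLOR_RGB2GRAY)
# inner ring: dark curve pixels in white disc
H=cv2.HoughCircles(cv2.resize(g[250:350,260:370],None,fx=4,fy=4,interpolation=cv2.INTER_CUBIC),cv2.HOUGH_GRADIENT,1,10,param1=60,param2=25,minRadius=105,maxRadius=130)
Rt=R.from_rotvec(z['er']).as_matrix(); print(Rt.round(4))
for uv in [h[:2]/4+[260,250]-.375 for h in (H[0][:2] if H is not None else [])]+[np.array([313.6,298.4])]:
    w=onz(uv,.131,c)[0]; print(uv,w,((w-z['ep'])@Rt).round(4))
# tip line
print(proj(z['ep'],c), proj(z['ep']+Rt@[0,0,-.019],c))
P=cloud(d,c)
for u,v in((222,330),(230,330),(226,320),(417,330),(412,320),(408,330)): print(u,v,d[v,u],((P[v,u]-z['ep'])@Rt).round(4))
E
```

```text
[[ 2.352e-01  9.719e-01  3.900e-03]
 [ 9.719e-01 -2.352e-01 -4.000e-04]
 [ 5.000e-04  3.900e-03 -1.000e+00]]
[313.5 298.5] [ 0.55921805 -0.0135016   0.131     ] [-0.0043  0.0003  0.0189]
[313.25 302.75] [ 0.56125434 -0.01412378  0.131     ] [-0.0044  0.0024  0.0189]
[313.6 298.4] [ 0.5591802  -0.01344631  0.131     ] [-0.0043  0.0002  0.0189]
[[323.45411146 319.76366569]] [[323.75417662 347.08853789]]
222 330 0.14099324 [-0.0358 -0.0071 -0.0192]
230 330 0.15369436 [-0.0358 -0.0002 -0.0081]
226 320 0.14785096 [-0.036  -0.0069 -0.012 ]
417 330 0.14636393 [ 0.034  -0.0041 -0.0145]
412 320 0.3298839 [0.0737 0.0872 0.1482]
408 330 0.33176795 [0.0709 0.096  0.1472]
```

```bash
python3 - <<'E'
from h import *
from scipy.spatial.transform import Rotation as R
p,d,c=load("w3.npz"); z=np.load("w3.npz"); Rt=R.from_rotvec(z['er']).as_matrix()
P=(cloud(d,c)-z['ep'])@Rt
for u in list(range(208,233,2))+list(range(412,440,3)):
    v=np.where((d[:,u]<.2)&(d[:,u]>0)&(np.arange(480)>280))[0]
    if len(v): v=v[0]; print(u,v,P[v,u].round(4),P[v+2,u].round(4))
# points on inner faces: extent
for s in(-1,1):
    m=(np.abs(P[:,:,0]-s*.035+.0009)<.0012)&(P[:,:,2]>-.03)&(P[:,:,2]<.01); X=P[m]; print(s,m.sum(),X.min(0).round(4),X.max(0).round(4))
E
```

```text
208 311 [-0.0427 -0.0098 -0.0106] [-0.0423 -0.0099 -0.0123]
210 311 [-0.0421 -0.0096 -0.0102] [-0.041  -0.0109 -0.014 ]
212 311 [-0.041  -0.0102 -0.0113] [-0.0405 -0.0105 -0.0134]
214 311 [-0.0405 -0.0098 -0.0106] [-0.0399 -0.0102 -0.0127]
216 311 [-0.04   -0.0093 -0.0098] [-0.0391 -0.0103 -0.013 ]
218 311 [-0.0386 -0.0105 -0.0119] [-0.0381 -0.0109 -0.014 ]
220 311 [-0.0381 -0.0101 -0.0112] [-0.0376 -0.0103 -0.013 ]
222 311 [-0.0373 -0.0102 -0.0113] [-0.0371 -0.01   -0.0124]
224 311 [-0.0367 -0.01   -0.011 ] [-0.0364 -0.01   -0.0123]
226 311 [-0.0358 -0.0103 -0.0114] [-0.0357 -0.0099 -0.0122]
228 312 [-0.036  -0.0079 -0.008 ] [-0.0361 -0.0071 -0.008 ]
230 327 [-0.0359 -0.0011 -0.0074] [-0.0361  0.0001 -0.0069]
232 462 [-0.0185 -0.0162 -0.0825] [-0.0185 -0.0158 -0.0827]
412 327 [ 0.0338 -0.0013 -0.0078] [ 0.0341  0.     -0.0071]
415 311 [ 0.034  -0.0091 -0.0093] [ 0.0338 -0.0088 -0.0103]
418 311 [ 0.0346 -0.0102 -0.0114] [ 0.0342 -0.0103 -0.013 ]
421 311 [ 0.0358 -0.01   -0.011 ] [ 0.0355 -0.0099 -0.0122]
424 311 [ 0.0369 -0.0101 -0.0111] [ 0.0366 -0.0099 -0.0123]
427 311 [ 0.0379 -0.0103 -0.0115] [ 0.0378 -0.0097 -0.0119]
430 311 [ 0.0395 -0.0093 -0.0098] [ 0.0386 -0.0103 -0.013 ]
433 311 [ 0.0406 -0.0094 -0.01  ] [ 0.04   -0.0098 -0.0122]
436 315 [ 0.0405 -0.0102 -0.0143] [ 0.0401 -0.0102 -0.0157]
439 320 [ 0.0407 -0.01   -0.0175] [ 0.0403 -0.01   -0.0188]
-1 1019 [-0.0371 -0.0109 -0.03  ] [-0.0354  0.0127 -0.0069]
1 1023 [ 0.0334 -0.0111 -0.03  ] [ 0.0353  0.0123 -0.007 ]
```

>>> drive_tool([
  [[0, 0, 0], [-0.34, -0.07, 1.5], 7],
  [[0, 0, 0], [0, 0, 1.5], 6.5],
  [[0, 0, 0], [0, 0, 1.5], 6],
  [[0, 0, 0], [0, 0, 0], 5.5],
  [[0, 0, 0], [0, 0, 0], 5.2],
])

```text
t: 3.18
ee_pos: [0.557, -0.0125, 0.1022]
ee_rot: [-2.469, -1.942, 0.0]
ft_force: [0.5, 0.5, -1.3]
grip_width: 0.612
```

>>> drive_tool([
  [[0, 0, 0], [0, 0, 0], 5.2],
  [[0, 0, 0], [0, 0, 0], 5.2],
])

```text
t: 3.42
ee_pos: [0.5575, -0.0125, 0.103]
ee_rot: [2.469, 1.942, 0.001]
ft_force: [-0.4, -0.0, -0.2]
grip_width: 0.607
```

```bash
python3 snap.py wrist w4; python3 - <<'E'
import cv2
p=cv2.imread("pics/w4.png"); cv2.imwrite("pics/w4c.png",cv2.resize(p[260:460,180:460],None,fx=2.8,fy=2.8,interpolation=cv2.INTER_CUBIC))
E
```

```text
wrist {'t': np.float64(3.425), 'ee_pos': array([ 0.5575, -0.0125,  0.103 ]), 'ee_rot': array([2.4686e+00, 1.9418e+00, 1.2000e-03]), 'qpos': array([-0.1143,  0.1143,  1.7461, -0.    ,  1.2801, -1.4474]), 'ft_force': array([-0.4127, -0.0316, -0.2316]), 'torque': array([-0.0607, -0.0173,  0.057 ]), 'grip_width': np.float64(0.6073)}
```

View pics/w4c.png

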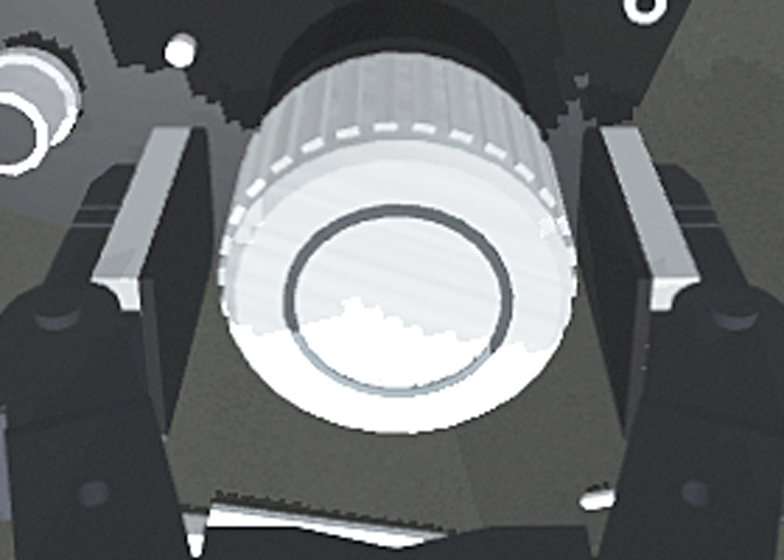

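>>> drive_tool([
  [[0, 0, 0.175], [0.04, 0.09, 0], 5.2],
  [[0, 0, 0.175], [0, 0, 0], 5.2],
  [[0, 0, 0.175], [0, 0, 0], 5.2],
  [[0, 0, 0.175], [0, 0, 0], 5.2],
  [[0, 0, 0.175], [0, 0, 0], 5.2],
])

```text
t: 4.1
ee_pos: [0.5582, -0.0123, 0.1026]
ee_rot: [3.061, 0.704, 0.001]
ft_force: [0.5, -0.2, -0.3]
grip_width: 0.606
```

>>> drive_tool([
  [[0, 0, 0.175], [0, 0, 0], 5.2],
  [[0, 0, 0.175], [0, 0, 0], 5.2],
  [[0, 0, 0.175], [0, 0, 0], 5.2],
  [[0, 0, 0.17], [0, 0, 0], 5.2],
  [[0, 0, 0], [0, 0, 0], 5.2],
])

```text
t: 4.72
ee_pos: [0.5581, -0.0123, 0.1025]
ee_rot: [3.12, -0.37, 0.001]
ft_force: [1.0, 0.0, 0.2]
grip_width: 0.606
```

>>> drive_tool([
  [[0, 0, 0], [0, 0, 0], 5.2],
  [[0, 0, 0], [0, 0, 0], 5.2],
])

```text
t: 4.97
ee_pos: [0.558, -0.0123, 0.1023]
ee_rot: [-3.12, 0.368, -0.0]
ft_force: [0.8, 0.8, 0.1]
grip_width: 0.611
```

```bash
python3 snap.py wrist w5; python3 - <<'E'
import cv2
p=cv2.imread("pics/w5.png"); cv2.imwrite("pics/w5c.png",cv2.resize(p[260:460,180:460],None,fx=2.8,fy=2.8,interpolation=cv2.INTER_CUBIC))
E
```

```text
wrist {'t': np.float64(4.975), 'ee_pos': array([ 0.558 , -0.0123,  0.1023]), 'ee_rot': array([-3.12e+00,  3.68e-01, -1.00e-04]), 'qpos': array([-0.1139,  0.1173,  1.744 ,  0.    ,  1.2803,  0.1209]), 'ft_force': array([0.791 , 0.8343, 0.0912]), 'torque': array([0.0072, 0.0127, 0.0136]), 'grip_width': np.float64(0.611)}
```

View pics/w5c.png

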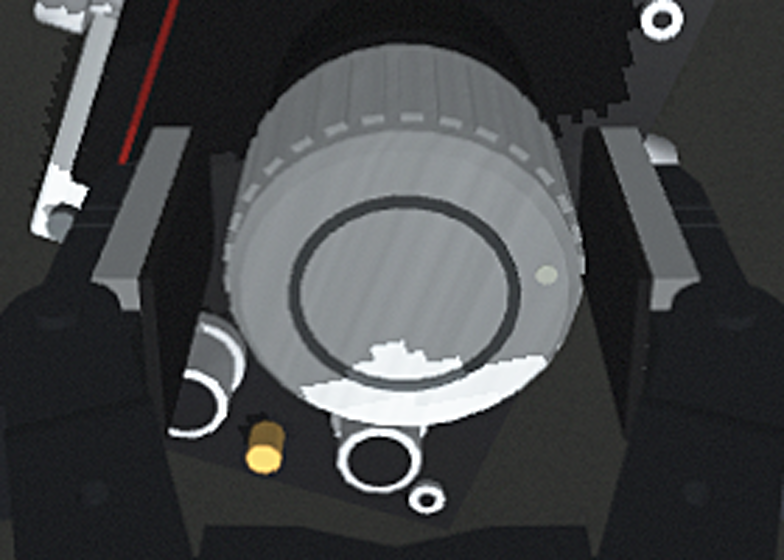

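>>> drive_tool([
  [[0, 0, 0], [0.12, 0, 0], 5.0],
  [[0, 0, 0], [0, 0, 0], 4.8],
  [[0, 0, 0], [0, 0, 0], 4.7],
  [[0, 0, 0], [0, 0, 0], 4.7],
])

```text
t: 5.52
ee_pos: [0.5591, -0.0125, 0.1023]
ee_rot: [-3.12, 0.371, 0.0]
ft_force: [-0.0, -0.9, -0.3]
grip_width: 0.552
```

```bash
python3 snap.py wrist w6; python3 - <<'E'
import cv2
p=cv2.imread("pics/w6.png"); cv2.imwrite("pics/w6c.png",cv2.resize(p[260:400,220:420],None,fx=4,fy=4,interpolation=cv2.INTER_CUBIC))
E
```

```text
wrist {'t': np.float64(5.525), 'ee_pos': array([ 0.5591, -0.0125,  0.1023]), 'ee_rot': array([-3.1196e+00,  3.7130e-01,  1.0000e-04]), 'qpos': array([-0.1141,  0.1204,  1.7407,  0.    ,  1.2805,  0.1228]), 'ft_force': array([-0.0315, -0.8936, -0.2921]), 'torque': array([ 0.0183, -0.0246,  0.0713]), 'grip_width': np.float64(0.5523)}
```

View pics/w6c.png

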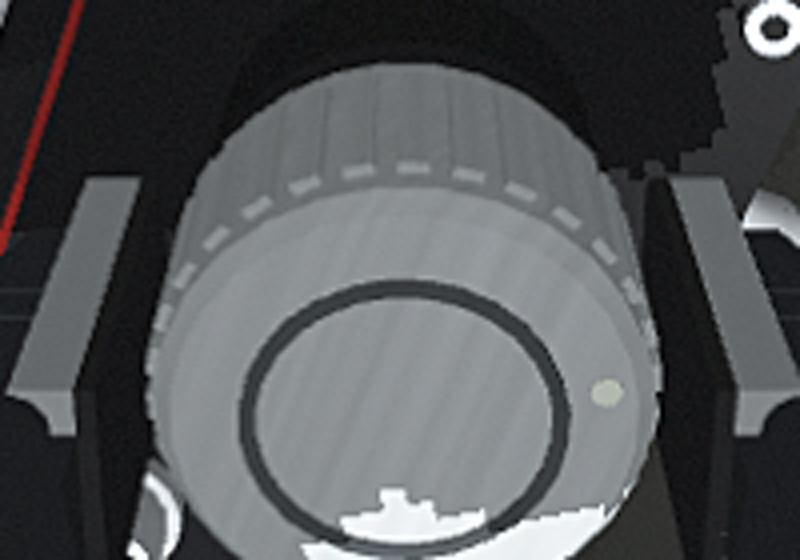

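>>> drive_tool([
  [[0, 0, 0], [0, 0, -0.15], 4.6],
  [[0, 0, 0], [0, 0, 0], 4.5],
  [[0, 0, 0], [0, 0, 0], 4.5],
])

```text
t: 5.95
ee_pos: [0.5592, -0.0126, 0.1039]
ee_rot: [3.12, -0.371, 0.0]
ft_force: [1.0, -0.8, 1.2]
grip_width: 0.533
```

>>> drive_tool([
  [[0, 0, 0], [0, 0, 0], 4.42],
  [[0, 0, 0], [0, 0, 0], 4.42],
])

```text
t: 6.2
ee_pos: [0.5591, -0.0126, 0.1038]
ee_rot: [3.12, -0.371, -0.0]
ft_force: [-0.0, -0.7, 0.2]
grip_width: 0.517
```

>>> drive_tool([
  [[0, 0, 0], [0, 0, 0], 4.35],
  [[0, 0, 0], [0, 0, 0], 4.35],
])

```text
t: 6.45
ee_pos: [0.5591, -0.0126, 0.1039]
ee_rot: [3.12, -0.371, -0.0]
ft_force: [-0.9, 0.0, 1.5]
grip_width: 0.513
```

>>> drive_tool([
  [[0, 0, 0], [0, 0, 0], 4.25],
  [[0, 0, 0], [0, 0, 0], 4.25],
])

```text
t: 6.7
ee_pos: [0.5592, -0.0126, 0.1039]
ee_rot: [-3.12, 0.371, -0.0]
ft_force: [-2.5, 0.6, 2.9]
grip_width: 0.504
```

>>> drive_tool([
  [[0, 0, 0], [0, 0, 0], 4.0],
  [[0, 0, 0], [0, 0, 0], 4.0],
])

```text
t: 6.95
ee_pos: [0.5593, -0.0126, 0.1041]
ee_rot: [3.12, -0.371, 0.001]
ft_force: [-2.1, 1.2, 5.3]
grip_width: 0.492
```

>>> drive_tool([
  [[0, 0, 0], [0, 0, 0], 3.5],
  [[0, 0, 0], [0, 0, 0], 3.5],
])

```text
t: 7.2
ee_pos: [0.5594, -0.0126, 0.1041]
ee_rot: [-3.12, 0.371, -0.001]
ft_force: [-1.4, 0.1, 5.9]
grip_width: 0.492
```

```bash
cat > st.py <<'E'
from cell import monitor; import numpy as np
s=monitor.read_state(); print({k:np.round(s[k],4).tolist() for k in("t","ee_pos","ee_rot","qpos","ft_force","torque","grip_width")})
E
python3 st.py
```

```text
{'t': 7.2, 'ee_pos': [0.5594, -0.0126, 0.1041], 'ee_rot': [-3.1196, 0.3713, -0.0008], 'qpos': [-0.1141, 0.1185, 1.7392, -0.0, 1.2834, 0.1228], 'ft_force': [-1.4295, 0.1441, 5.9241], 'torque': [0.106, 0.3379, -0.0205], 'grip_width': 0.4925}
```

>>> drive_tool([
  [[0, 0, 0], [0, 0, 0.1], 3.5],
  [[0, 0, 0], [0, 0, 0.1], 3.5],
  [[0, 0, 0], [0, 0, 0], 3.5],
])

```text
t: 7.58
ee_pos: [0.5602, -0.0126, 0.103]
ee_rot: [-3.119, 0.371, -0.004]
ft_force: [-1.2, 0.4, 8.7]
grip_width: 0.494
```

>>> drive_tool([
  [[0, 0, 0], [0, 0, 0.1], 3.5],
  [[0, 0, 0], [0, 0, 0.05], 3.5],
  [[0, 0, 0], [0, 0, 0], 3.5],
])

```text
t: 7.95
ee_pos: [0.5603, -0.0126, 0.1018]
ee_rot: [-3.119, 0.371, -0.004]
ft_force: [-1.8, 0.2, 10.6]
grip_width: 0.494
```

```bash
python3 st.py
```

```text
{'t': 7.95, 'ee_pos': [0.5603, -0.0126, 0.1018], 'ee_rot': [-3.1195, 0.3713, -0.0041], 'qpos': [-0.1141, 0.1214, 1.7406, 0.0001, 1.277, 0.1228], 'ft_force': [-1.7553, 0.1893, 10.5946], 'torque': [0.1474, 0.401, 0.0729], 'grip_width': 0.4939}
```

>>> drive_tool([
  [[0, 0, 0], [0, 0, 0.08], 3.5],
  [[0, 0, 0], [0, 0, 0.07], 3.5],
  [[0, 0, 0], [0, 0, 0], 3.5],
])

```text
t: 8.32
ee_pos: [0.5603, -0.0126, 0.1004]
ee_rot: [-3.119, 0.371, -0.004]
ft_force: [-2.3, 0.8, 10.4]
grip_width: 0.495
```

```bash
python3 st.py; python3 snap.py wrist w7; python3 - <<'E'
import cv2
p=cv2.imread("pics/w7.png"); cv2.imwrite("pics/w7c.png",cv2.resize(p[260:400,220:420],None,fx=4,fy=4,interpolation=cv2.INTER_CUBIC))
E
```

```text
{'t': 8.325, 'ee_pos': [0.5603, -0.0126, 0.1004], 'ee_rot': [-3.1195, 0.3713, -0.0041], 'qpos': [-0.114, 0.1229, 1.7416, 0.0001, 1.2744, 0.1229], 'ft_force': [-2.3006, 0.7837, 10.4133], 'torque': [0.1252, 0.4726, 0.0591], 'grip_width': 0.4952}
wrist {'t': np.float64(8.325), 'ee_pos': array([ 0.5603, -0.0126,  0.1004]), 'ee_rot': array([-3.1195,  0.3713, -0.0041]), 'qpos': array([-1.1400e-01,  1.2290e-01,  1.7416e+00,  1.0000e-04,  1.2744e+00,
        1.2290e-01]), 'ft_force': array([-2.3006,  0.7837, 10.4133]), 'torque': array([0.1252, 0.4726, 0.0591]), 'grip_width': np.float64(0.4952)}
```

View pics/w7c.png

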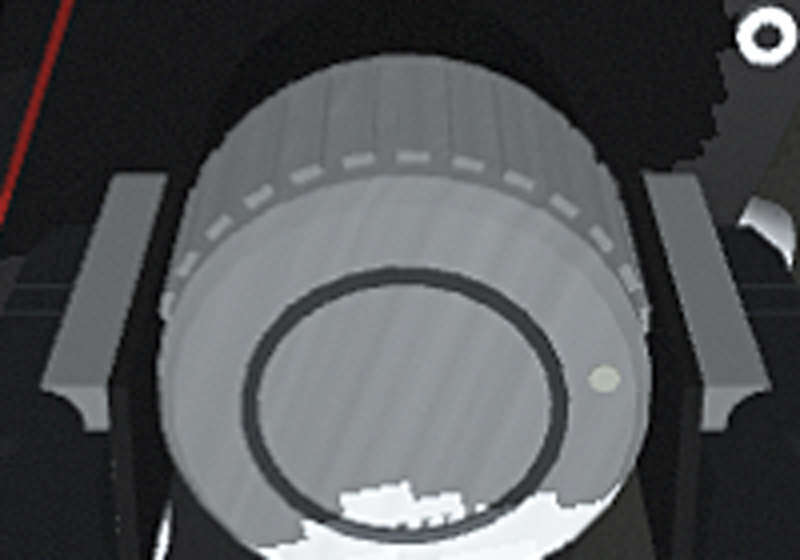

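```bash
python3 - <<'E'
from h import *
for n in("w4","w5","w6","w7"):
    p,d,c=load(n+".npz"); P=cloud(d,c); m=P[345:380,300:345,2]; print(n,np.median(m).round(5),m.std().round(5),P[345:380,300:345].reshape(-1,3).mean(0))
E
```

```text
w4 0.13064 0.00762 [ 0.55699793 -0.01306582  0.13113515]
w5 0.1307 0.00703 [ 0.55933753 -0.0120773   0.13114299]
w6 0.13071 0.00702 [ 0.56046826 -0.0123061   0.13115133]
w7 0.12696 0.00652 [ 0.5612354  -0.01377394  0.12732311]
```

>>> drive_tool([
  [[0, 0, -0.04], [0, 0, 0], 3.5],
  [[0, 0, -0.04], [0, 0, 0], 3.5],
  [[0, 0, 0], [0, 0, 0], 3.5],
])

```text
t: 8.75
ee_pos: [0.5603, -0.0126, 0.1004]
ee_rot: [-3.132, 0.245, -0.004]
ft_force: [-2.7, 1.9, 10.6]
grip_width: 0.489
```

```bash
python3 st.py
```

```text
{'t': 8.75, 'ee_pos': [0.5603, -0.0126, 0.1004], 'ee_rot': [-3.1319, 0.2453, -0.0041], 'qpos': [-0.114, 0.123, 1.7416, 0.0002, 1.2743, 0.0422], 'ft_force': [-2.7462, 1.8556, 10.63], 'torque': [0.0773, 0.4376, -0.0554], 'grip_width': 0.489}
```

>>> drive_tool([
  [[0, 0, -0.08], [0, 0, 0], 3.5],
  [[0, 0, -0.08], [0, 0, 0], 3.5],
  [[0, 0, 0], [0, 0, 0], 3.5],
])

```text
t: 9.12
ee_pos: [0.5604, -0.0127, 0.1004]
ee_rot: [3.141, 0.007, 0.004]
ft_force: [-2.9, 0.3, 11.6]
grip_width: 0.498
```

```bash
python3 st.py
```

```text
{'t': 9.125, 'ee_pos': [0.5604, -0.0127, 0.1004], 'ee_rot': [3.1413, 0.0067, 0.0044], 'qpos': [-0.1141, 0.123, 1.7416, -0.0, 1.2742, -0.1183], 'ft_force': [-2.912, 0.2579, 11.5905], 'torque': [0.0698, 0.4427, -0.064], 'grip_width': 0.4979}
```

Torque holds at about -0.06 N m, so the cap is turning freely (13.8° so far). I'll continue to about 38°.

>>> drive_tool([
  [[0, 0, -0.1], [0, 0, 0], 3.5],
  [[0, 0, -0.1], [0, 0, 0], 3.5],
  [[0, 0, 0], [0, 0, 0], 3.5],
])

```text
t: 9.5
ee_pos: [0.5603, -0.0124, 0.1003]
ee_rot: [3.125, 0.321, 0.004]
ft_force: [-2.1, 1.6, 10.9]
grip_width: 0.494
```

```bash
python3 st.py
```

```text
{'t': 9.5, 'ee_pos': [0.5603, -0.0124, 0.1003], 'ee_rot': [3.1251, 0.3208, 0.004], 'qpos': [-0.1139, 0.123, 1.7416, 0.0005, 1.2744, -0.3186], 'ft_force': [-2.1256, 1.6417, 10.8662], 'torque': [0.2486, 0.4207, -0.0295], 'grip_width': 0.494}
```

>>> drive_tool([
  [[0, 0, -0.1], [0, 0, 0], 3.5],
  [[0, 0, -0.1], [0, 0, 0], 3.5],
  [[0, 0, 0], [0, 0, 0], 3.5],
])

```text
t: 9.88
ee_pos: [0.5602, -0.0123, 0.1003]
ee_rot: [3.077, 0.631, 0.004]
ft_force: [-3.1, 2.4, 11.1]
grip_width: 0.489
```

```bash
python3 snap.py wrist w8; python3 - <<'E'
import cv2
p=cv2.imread("pics/w8.png"); cv2.imwrite("pics/w8c.png",cv2.resize(p[260:400,220:420],None,fx=4,fy=4,interpolation=cv2.INTER_CUBIC))
E
```

```text
wrist {'t': np.float64(9.875), 'ee_pos': array([ 0.5602, -0.0123,  0.1003]), 'ee_rot': array([3.0772, 0.6312, 0.0036]), 'qpos': array([-1.1380e-01,  1.2300e-01,  1.7418e+00,  5.0000e-04,  1.2745e+00,
       -5.1860e-01]), 'ft_force': array([-3.1026,  2.4152, 11.0959]), 'torque': array([ 0.3053,  0.4835, -0.0436]), 'grip_width': np.float64(0.4892)}
```

View pics/w8c.png

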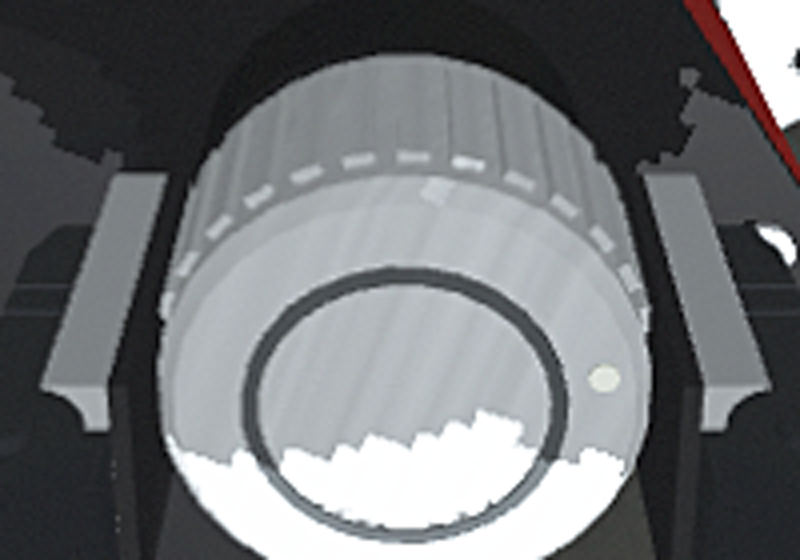

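The cap is turning with the fingers: its dot is fixed relative to the pads at crop (604,379). From here I'll feel for the stop in small steps.

>>> drive_tool([
  [[0, 0, -0.04], [0, 0, 0], 3.5],
  [[0, 0, -0.03], [0, 0, 0], 3.5],
  [[0, 0, 0], [0, 0, 0], 3.5],
])

```text
t: 10.3
ee_pos: [0.5602, -0.0124, 0.1003]
ee_rot: [3.054, 0.737, 0.004]
ft_force: [-2.9, 2.8, 11.5]
grip_width: 0.496
```

```bash
cat > tq.py <<'E'
from cell import monitor; import numpy as np
s=monitor.read_state(); print("t %.2f turn %.1f q6 %.4f tz %.3f F %s tau6 %.3f z %.4f xy %s w %.3f"%(s['t'],np.degrees(.1229-s['qpos'][5]),s['qpos'][5],s['torque'][2],s['ft_force'].round(1),s['tau'][5],s['ee_pos'][2],s['ee_pos'][:2].round(4),s['grip_width']))
E
python3 tq.py
```

```text
t 10.30 turn 40.7 q6 -0.5875 tz -0.034 F [-2.9  2.8 11.5] tau6 -0.300 z 0.1003 xy [ 0.5602 -0.0124] w 0.496
```

>>> drive_tool([
  [[0, 0, -0.015], [0, 0, 0], 3.5],
])

```text
t: 10.42
ee_pos: [0.5602, -0.0123, 0.1003]
ee_rot: [3.048, 0.759, 0.004]
ft_force: [-2.6, 1.8, 11.2]
grip_width: 0.496
```

```bash
python3 tq.py
```

```text
t 10.43 turn 41.6 q6 -0.6024 tz -0.072 F [-2.6  1.8 11.2] tau6 0.325 z 0.1003 xy [ 0.5602 -0.0123] w 0.496
```

>>> drive_tool([
  [[0, 0, -0.02], [0, 0, 0], 3.5],
])

```text
t: 10.55
ee_pos: [0.5602, -0.0123, 0.1003]
ee_rot: [3.04, 0.79, 0.004]
ft_force: [-2.9, 2.1, 10.8]
grip_width: 0.491
```

```bash
python3 tq.py
```

```text
t 10.55 turn 42.7 q6 -0.6227 tz -0.062 F [-2.9  2.1 10.8] tau6 0.338 z 0.1003 xy [ 0.5602 -0.0123] w 0.491
```

>>> drive_tool([
  [[0, 0, -0.02], [0, 0, 0], 3.5],
])

```text
t: 10.68
ee_pos: [0.5602, -0.0123, 0.1003]
ee_rot: [3.032, 0.821, 0.004]
ft_force: [-2.9, 2.5, 10.6]
grip_width: 0.497
```

```bash
python3 tq.py
```

```text
t 10.68 turn 43.9 q6 -0.6428 tz -0.017 F [-2.9  2.5 10.6] tau6 0.290 z 0.1003 xy [ 0.5602 -0.0123] w 0.497
```

>>> drive_tool([
  [[0, 0, -0.02], [0, 0, 0], 3.5],
])

```text
t: 10.8
ee_pos: [0.5602, -0.0123, 0.1003]
ee_rot: [3.024, 0.851, 0.004]
ft_force: [-2.6, 2.2, 10.9]
grip_width: 0.495
```

```bash
python3 tq.py
```

```text
t 10.80 turn 45.0 q6 -0.6628 tz -0.065 F [-2.6  2.2 10.9] tau6 0.286 z 0.1003 xy [ 0.5602 -0.0123] w 0.495
```

>>> drive_tool([
  [[0, 0, -0.02], [0, 0, 0], 3.5],
])

```text
t: 10.92
ee_pos: [0.5602, -0.0123, 0.1003]
ee_rot: [3.015, 0.881, 0.004]
ft_force: [-2.7, 1.9, 12.0]
grip_width: 0.492
```

```bash
python3 tq.py
```

```text
t 10.93 turn 46.2 q6 -0.6827 tz -0.057 F [-2.7  1.9 12. ] tau6 0.281 z 0.1003 xy [ 0.5602 -0.0123] w 0.492
```

>>> drive_tool([
  [[0, 0, -0.02], [0, 0, 0], 3.5],
])

```text
t: 11.05
ee_pos: [0.5602, -0.0123, 0.1003]
ee_rot: [3.006, 0.911, 0.004]
ft_force: [-2.4, 2.6, 11.7]
grip_width: 0.492
```

```bash
python3 tq.py
```

```text
t 11.05 turn 47.3 q6 -0.7028 tz -0.050 F [-2.4  2.6 11.7] tau6 0.280 z 0.1003 xy [ 0.5602 -0.0123] w 0.492
```

>>> drive_tool([
  [[0, 0, -0.02], [0, 0, 0], 3.5],
])

```text
t: 11.18
ee_pos: [0.5602, -0.0122, 0.1003]
ee_rot: [2.997, 0.941, 0.004]
ft_force: [-2.2, 3.4, 10.5]
grip_width: 0.495
```

```bash
python3 tq.py
```

```text
t 11.18 turn 48.5 q6 -0.7227 tz -0.015 F [-2.2  3.4 10.5] tau6 0.276 z 0.1003 xy [ 0.5602 -0.0122] w 0.495
```

>>> drive_tool([
  [[0, 0, -0.02], [0, 0, 0], 3.5],
])

```text
t: 11.3
ee_pos: [0.5601, -0.0122, 0.1002]
ee_rot: [2.987, 0.971, 0.004]
ft_force: [-3.1, 2.1, 10.9]
grip_width: 0.492
```

```bash
python3 tq.py
```

```text
t 11.30 turn 49.6 q6 -0.7428 tz -0.030 F [-3.1  2.1 10.9] tau6 0.274 z 0.1002 xy [ 0.5601 -0.0122] w 0.492
```

>>> drive_tool([
  [[0, 0, -0.02], [0, 0, 0], 3.5],
])

```text
t: 11.42
ee_pos: [0.5601, -0.0122, 0.1003]
ee_rot: [2.978, 1.001, 0.004]
ft_force: [-2.8, 1.1, 10.4]
grip_width: 0.495
```

```bash
python3 tq.py
```

```text
t 11.43 turn 50.7 q6 -0.7627 tz -0.075 F [-2.8  1.1 10.4] tau6 0.272 z 0.1003 xy [ 0.5601 -0.0122] w 0.495
```

>>> drive_tool([
  [[0, 0, -0.02], [0, 0, 0], 3.5],
])

```text
t: 11.55
ee_pos: [0.5601, -0.0122, 0.1002]
ee_rot: [2.967, 1.031, 0.003]
ft_force: [-3.4, 2.9, 11.2]
grip_width: 0.492
```

```bash
python3 tq.py
```

```text
t 11.55 turn 51.9 q6 -0.7827 tz -0.056 F [-3.4  2.9 11.2] tau6 0.279 z 0.1002 xy [ 0.5601 -0.0122] w 0.492
```

>>> drive_tool([
  [[0, 0, -0.02], [0, 0, 0], 3.5],
])

```text
t: 11.68
ee_pos: [0.5601, -0.0122, 0.1002]
ee_rot: [2.957, 1.061, 0.003]
ft_force: [-4.3, 2.4, 11.7]
grip_width: 0.493
```

```bash
python3 tq.py
```

```text
t 11.68 turn 53.0 q6 -0.8028 tz 0.025 F [-4.3  2.4 11.7] tau6 0.277 z 0.1002 xy [ 0.5601 -0.0122] w 0.493
```

>>> drive_tool([
  [[0, 0, -0.02], [0, 0, 0], 3.5],
])

```text
t: 11.8
ee_pos: [0.56, -0.0122, 0.1002]
ee_rot: [2.946, 1.09, 0.003]
ft_force: [-4.1, 2.5, 10.4]
grip_width: 0.489
```

```bash
python3 tq.py
```

```text
t 11.80 turn 54.2 q6 -0.8227 tz -0.015 F [-4.1  2.5 10.4] tau6 0.277 z 0.1002 xy [ 0.56   -0.0122] w 0.489
```

>>> drive_tool([
  [[0, 0, -0.02], [0, 0, 0], 3.5],
])

```text
t: 11.92
ee_pos: [0.56, -0.0122, 0.1002]
ee_rot: [2.935, 1.12, 0.003]
ft_force: [-3.6, 2.5, 10.8]
grip_width: 0.492
```

```bash
python3 tq.py
```

```text
t 11.93 turn 55.3 q6 -0.8428 tz -0.044 F [-3.6  2.5 10.8] tau6 0.278 z 0.1002 xy [ 0.56   -0.0122] w 0.492
```

>>> drive_tool([
  [[0, 0, -0.02], [0, 0, 0], 3.5],
])

```text
t: 12.05
ee_pos: [0.56, -0.0122, 0.1002]
ee_rot: [2.924, 1.149, 0.003]
ft_force: [-3.1, 3.0, 10.3]
grip_width: 0.494
```

```bash
python3 tq.py
```

```text
t 12.05 turn 56.5 q6 -0.8628 tz -0.001 F [-3.1  3.  10.3] tau6 0.278 z 0.1002 xy [ 0.56   -0.0122] w 0.494
```

>>> drive_tool([
  [[0, 0, -0.02], [0, 0, 0], 3.5],
])

```text
t: 12.18
ee_pos: [0.56, -0.0122, 0.1002]
ee_rot: [2.912, 1.178, 0.003]
ft_force: [-3.7, 2.8, 10.3]
grip_width: 0.492
```

```bash
python3 tq.py
```

```text
t 12.18 turn 57.6 q6 -0.8827 tz -0.058 F [-3.7  2.8 10.3] tau6 0.280 z 0.1002 xy [ 0.56   -0.0122] w 0.492
```

>>> drive_tool([
  [[0, 0, -0.02], [0, 0, 0], 3.5],
])

```text
t: 12.3
ee_pos: [0.56, -0.0122, 0.1002]
ee_rot: [2.9, 1.207, 0.003]
ft_force: [-2.5, 2.4, 11.3]
grip_width: 0.498
```

```bash
python3 tq.py
```

```text
t 12.30 turn 58.8 q6 -0.9027 tz -0.079 F [-2.5  2.4 11.3] tau6 0.281 z 0.1002 xy [ 0.56   -0.0122] w 0.498
```

>>> drive_tool([
  [[0, 0, -0.02], [0, 0, 0], 3.5],
])

```text
t: 12.42
ee_pos: [0.56, -0.0122, 0.1002]
ee_rot: [2.888, 1.236, 0.003]
ft_force: [-3.3, 2.8, 10.4]
grip_width: 0.495
```

```bash
python3 tq.py
```

```text
t 12.43 turn 59.9 q6 -0.9227 tz -0.107 F [-3.3  2.8 10.4] tau6 0.281 z 0.1002 xy [ 0.56   -0.0122] w 0.495
```

>>> drive_tool([
  [[0, 0, -0.02], [0, 0, 0], 3.5],
])

```text
t: 12.55
ee_pos: [0.56, -0.0122, 0.1002]
ee_rot: [2.875, 1.265, 0.003]
ft_force: [-2.9, 2.5, 11.2]
grip_width: 0.493
```

```bash
python3 tq.py
```

```text
t 12.55 turn 61.1 q6 -0.9428 tz -0.055 F [-2.9  2.5 11.2] tau6 0.283 z 0.1002 xy [ 0.56   -0.0122] w 0.493
```

>>> drive_tool([
  [[0, 0, -0.02], [0, 0, 0], 3.5],
])

```text
t: 12.68
ee_pos: [0.56, -0.0122, 0.1002]
ee_rot: [2.862, 1.293, 0.003]
ft_force: [-3.7, 3.1, 10.6]
grip_width: 0.496
```

```bash
python3 tq.py
```

```text
t 12.68 turn 62.2 q6 -0.9628 tz 0.000 F [-3.7  3.1 10.6] tau6 0.283 z 0.1002 xy [ 0.56   -0.0122] w 0.496
```

>>> drive_tool([
  [[0, 0, -0.02], [0, 0, 0], 3.5],
])

```text
t: 12.8
ee_pos: [0.56, -0.0122, 0.1002]
ee_rot: [2.849, 1.322, 0.003]
ft_force: [-4.5, 2.7, 10.5]
grip_width: 0.492
```

```bash
python3 tq.py
```

```text
t 12.80 turn 63.3 q6 -0.9827 tz 0.024 F [-4.5  2.7 10.5] tau6 0.285 z 0.1002 xy [ 0.56   -0.0122] w 0.492
```

>>> drive_tool([
  [[0, 0, -0.02], [0, 0, 0], 3.5],
])

```text
t: 12.92
ee_pos: [0.56, -0.0123, 0.1002]
ee_rot: [2.836, 1.35, 0.003]
ft_force: [-3.3, 1.6, 12.1]
grip_width: 0.499
```

```bash
python3 tq.py
```

```text
t 12.93 turn 64.5 q6 -1.0028 tz -0.025 F [-3.3  1.6 12.1] tau6 0.286 z 0.1002 xy [ 0.56   -0.0123] w 0.499
```

>>> drive_tool([
  [[0, 0, -0.02], [0, 0, 0], 3.5],
])

```text
t: 13.05
ee_pos: [0.56, -0.0123, 0.1002]
ee_rot: [2.822, 1.379, 0.003]
ft_force: [-3.5, 2.8, 11.2]
grip_width: 0.493
```

```bash
python3 tq.py
```

```text
t 13.05 turn 65.6 q6 -1.0228 tz -0.055 F [-3.5  2.8 11.2] tau6 0.287 z 0.1002 xy [ 0.56   -0.0123] w 0.493
```

>>> drive_tool([
  [[0, 0, -0.02], [0, 0, 0], 3.5],
])

```text
t: 13.18
ee_pos: [0.56, -0.0123, 0.1002]
ee_rot: [2.808, 1.407, 0.003]
ft_force: [-3.3, 1.3, 10.7]
grip_width: 0.495
```

```bash
python3 tq.py
```

```text
t 13.18 turn 66.8 q6 -1.0427 tz -0.091 F [-3.3  1.3 10.7] tau6 0.288 z 0.1002 xy [ 0.56   -0.0123] w 0.495
```

>>> drive_tool([
  [[0, 0, -0.02], [0, 0, 0], 3.5],
])

```text
t: 13.3
ee_pos: [0.56, -0.0124, 0.1002]
ee_rot: [2.794, 1.435, 0.003]
ft_force: [-3.0, 0.5, 10.6]
grip_width: 0.494
```

```bash
python3 tq.py
```

```text
t 13.30 turn 67.9 q6 -1.0627 tz -0.088 F [-3.   0.5 10.6] tau6 0.282 z 0.1002 xy [ 0.56   -0.0124] w 0.494
```

>>> drive_tool([
  [[0, 0, -0.01], [0, 0, 0], 3.5],
])

```text
t: 13.42
ee_pos: [0.56, -0.0125, 0.1002]
ee_rot: [2.787, 1.448, 0.003]
ft_force: [-3.7, 2.0, 10.5]
grip_width: 0.497
```

```bash
python3 tq.py
```

```text
t 13.43 turn 68.5 q6 -1.0725 tz -0.054 F [-3.7  2.  10.5] tau6 0.022 z 0.1002 xy [ 0.56   -0.0125] w 0.497
```

>>> drive_tool([
  [[0, 0, -0.015], [0, 0, 0], 3.5],
])

```text
t: 13.55
ee_pos: [0.56, -0.0125, 0.1002]
ee_rot: [2.776, 1.469, 0.003]
ft_force: [-3.0, 1.8, 10.4]
grip_width: 0.494
```

```bash
python3 tq.py
```

```text
t 13.55 turn 69.4 q6 -1.0875 tz -0.090 F [-3.   1.8 10.4] tau6 0.203 z 0.1002 xy [ 0.56   -0.0125] w 0.494
```

>>> drive_tool([
  [[0, 0, -0.015], [0, 0, 0], 3.5],
])

```text
t: 13.68
ee_pos: [0.5599, -0.0126, 0.1002]
ee_rot: [2.765, 1.49, 0.002]
ft_force: [-3.2, 1.2, 11.5]
grip_width: 0.493
```

```bash
python3 tq.py
```

```text
t 13.68 turn 70.2 q6 -1.1025 tz -0.210 F [-3.2  1.2 11.5] tau6 0.109 z 0.1002 xy [ 0.5599 -0.0126] w 0.493
```

>>> drive_tool([
  [[0, 0, -0.003], [0, 0, 0], 3.5],
])

```text
t: 13.8
ee_pos: [0.5599, -0.0125, 0.1002]
ee_rot: [2.763, 1.494, 0.002]
ft_force: [-4.3, 1.1, 11.3]
grip_width: 0.494
```

```bash
python3 tq.py; python3 snap.py wrist w9;  python3 - <<'E'
import cv2
p=cv2.imread("pics/w9.png"); cv2.imwrite("pics/w9c.png",cv2.resize(p[260:400,220:420],None,fx=4,fy=4,interpolation=cv2.INTER_CUBIC))
E
```

```text
t 13.80 turn 70.4 q6 -1.1053 tz -0.138 F [-4.3  1.1 11.3] tau6 -0.198 z 0.1002 xy [ 0.5599 -0.0125] w 0.494
wrist {'t': np.float64(13.8), 'ee_pos': array([ 0.5599, -0.0125,  0.1002]), 'ee_rot': array([2.7629e+00, 1.4935e+00, 2.4000e-03]), 'qpos': array([-1.1410e-01,  1.2310e-01,  1.7420e+00,  2.0000e-04,  1.2748e+00,
       -1.1053e+00]), 'ft_force': array([-4.3448,  1.138 , 11.2715]), 'torque': array([ 0.1134,  0.666 , -0.1379]), 'grip_width': np.float64(0.4939)}
```

View pics/w9c.png

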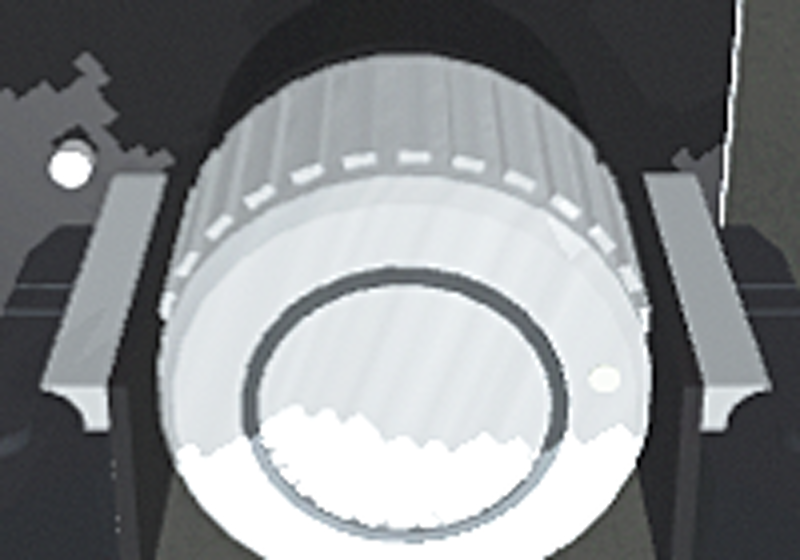

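>>> drive_tool([
  [[0, 0, -0.006], [0, 0, 0], 3.5],
])

```text
t: 13.98
ee_pos: [0.5599, -0.0126, 0.1002]
ee_rot: [2.758, 1.502, 0.002]
ft_force: [-3.9, 1.4, 10.8]
grip_width: 0.495
```

```bash
python3 tq.py
```

```text
t 13.97 turn 70.7 q6 -1.1111 tz -0.158 F [-3.9  1.4 10.8] tau6 -0.031 z 0.1002 xy [ 0.5599 -0.0126] w 0.495
```

>>> drive_tool([
  [[0, 0, -0.008], [0, 0, 0], 3.5],
])

```text
t: 14.1
ee_pos: [0.5598, -0.0125, 0.1002]
ee_rot: [2.752, 1.513, 0.002]
ft_force: [-4.8, 1.0, 11.5]
grip_width: 0.497
```

```bash
python3 tq.py
```

```text
t 14.10 turn 71.2 q6 -1.1192 tz -0.206 F [-4.8  1.  11.5] tau6 -0.061 z 0.1002 xy [ 0.5598 -0.0125] w 0.497
```

Torque now climbs steadily with each small step, to -0.21 N m against a free-running value of about -0.05. That is the stop, at about 70°. I'll ease back 1° to relieve it, then let the cap up.

>>> drive_tool([
  [[0, 0, 0.015], [0, 0, 0], 3.5],
  [[0, 0, 0], [0, 0, -0.1], 3.5],
  [[0, 0, 0], [0, 0, -0.1], 3.5],
  [[0, 0, 0], [0, 0, -0.1], 3.5],
])

```text
t: 14.6
ee_pos: [0.5597, -0.0126, 0.1025]
ee_rot: [2.764, 1.492, 0.002]
ft_force: [-2.0, 0.4, 5.8]
grip_width: 0.493
```

```bash
python3 tq.py
```

```text
t 14.60 turn 70.3 q6 -1.1041 tz -0.110 F [-2.   0.4  5.8] tau6 -0.078 z 0.1025 xy [ 0.5597 -0.0126] w 0.493
```

>>> drive_tool([
  [[0, 0, 0], [0, 0, -0.1], 3.5],
  [[0, 0, 0], [0, 0, -0.1], 3.5],
])

```text
t: 14.85
ee_pos: [0.5596, -0.0126, 0.1044]
ee_rot: [2.764, 1.492, 0.002]
ft_force: [-2.0, 0.0, 6.0]
grip_width: 0.492
```

```bash
python3 tq.py
```

```text
t 14.85 turn 70.3 q6 -1.1041 tz -0.087 F [-2.  0.  6.] tau6 -0.071 z 0.1044 xy [ 0.5596 -0.0126] w 0.492
```

>>> drive_tool([
  [[0, 0, 0], [0, 0, -0.07], 3.5],
  [[0, 0, 0], [0, 0, 0], 3.5],
])

```text
t: 15.1
ee_pos: [0.5596, -0.0126, 0.1051]
ee_rot: [2.764, 1.492, 0.001]
ft_force: [-2.6, -0.7, 6.0]
grip_width: 0.494
```

```bash
python3 tq.py
```

```text
t 15.10 turn 70.3 q6 -1.1041 tz -0.079 F [-2.6 -0.7  6. ] tau6 -0.072 z 0.1051 xy [ 0.5596 -0.0126] w 0.494
```

>>> drive_tool([
  [[0, 0, 0], [0, 0, -0.1], 3.5],
  [[0, 0, 0], [0, 0, 0], 3.5],
])

```text
t: 15.35
ee_pos: [0.5596, -0.0126, 0.1061]
ee_rot: [2.764, 1.492, 0.001]
ft_force: [-2.0, 0.5, 6.7]
grip_width: 0.493
```

```bash
python3 tq.py
```

```text
t 15.35 turn 70.3 q6 -1.1040 tz -0.061 F [-2.   0.5  6.7] tau6 -0.068 z 0.1061 xy [ 0.5596 -0.0126] w 0.493
```

>>> drive_tool([
  [[0, 0, 0], [0, 0, -0.15], 3.5],
  [[0, 0, 0], [0, 0, -0.15], 3.5],
  [[0, 0, 0], [0, 0, 0], 3.5],
])

```text
t: 15.72
ee_pos: [0.5595, -0.0126, 0.1089]
ee_rot: [2.764, 1.492, 0.001]
ft_force: [-0.3, -0.7, 5.5]
grip_width: 0.491
```

```bash
python3 tq.py
```

```text
t 15.72 turn 70.3 q6 -1.1041 tz -0.080 F [-0.3 -0.7  5.5] tau6 -0.046 z 0.1089 xy [ 0.5595 -0.0126] w 0.491
```

>>> drive_tool([
  [[0, 0, 0], [0, 0, -0.2], 3.5],
  [[0, 0, 0], [0, 0, -0.2], 3.5],
  [[0, 0, 0], [0, 0, -0.2], 3.5],
  [[0, 0, 0], [0, 0, 0], 3.5],
])

```text
t: 16.23
ee_pos: [0.5592, -0.0126, 0.1146]
ee_rot: [2.764, 1.492, 0.0]
ft_force: [0.7, -0.4, 2.4]
grip_width: 0.495
```

```bash
python3 tq.py
```

```text
t 16.23 turn 70.3 q6 -1.1041 tz -0.012 F [ 0.7 -0.4  2.4] tau6 -0.004 z 0.1146 xy [ 0.5592 -0.0126] w 0.495
```

>>> drive_tool([
  [[0, 0, 0], [0, 0, -0.4], 3.5],
  [[0, 0, 0], [0, 0, -0.6], 3.5],
  [[0, 0, 0], [0, 0, -1], 3.5],
  [[0, 0, 0], [0, 0, -1.5], 3.5],
  [[0, 0, 0], [0, 0, -1.5], 3.5],
])

```text
t: 16.85
ee_pos: [0.5594, -0.0126, 0.166]
ee_rot: [2.764, 1.492, 0.001]
ft_force: [-0.4, 0.1, -1.3]
grip_width: 0.492
```

```bash
python3 snap.py wrist w10; python3 snap.py top t10; python3 - <<'E'
from h import *
p,d,c=load("t10.npz"); cv2.imwrite("pics/t10c.png",cv2.resize(p[150:300,240:420],None,fx=4,fy=4)[:,:,::-1])
# tray target, corrected by top camera bias seen at cap
p,d,c=load("top0.npz"); 
E
```

```text
wrist {'t': np.float64(16.85), 'ee_pos': array([ 0.5594, -0.0126,  0.166 ]), 'ee_rot': array([2.7641e+00, 1.4922e+00, 9.0000e-04]), 'qpos': array([-0.1141,  0.0605,  1.6829, -0.    ,  1.3974, -1.1042]), 'ft_force': array([-0.3996,  0.1362, -1.2728]), 'torque': array([0.0112, 0.0104, 0.0099]), 'grip_width': np.float64(0.4917)}
top {'t': np.float64(16.9), 'ee_pos': array([ 0.5607, -0.0128,  0.1685]), 'ee_rot': array([2.7624, 1.4912, 0.0053]), 'qpos': array([-0.1141,  0.0587,  1.6801, -0.    ,  1.3987, -1.1041]), 'ft_force': array([0.5823, 0.1548, 1.2533]), 'torque': array([ 0.0422, -0.0462, -0.0094]), 'grip_width': np.float64(0.4948)}
```

View pics/w10.png

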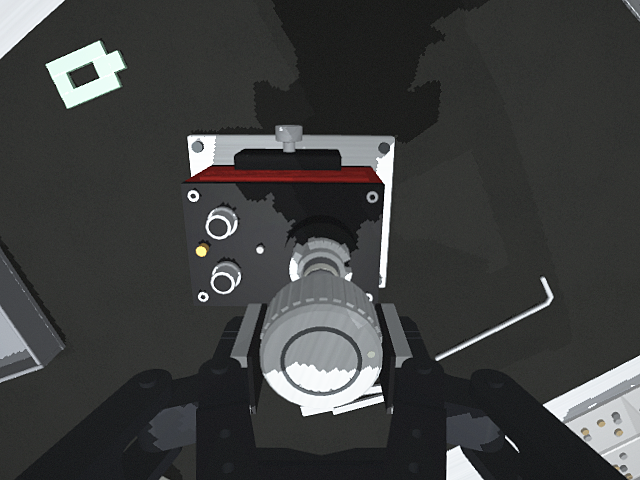

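View pics/t10c.png

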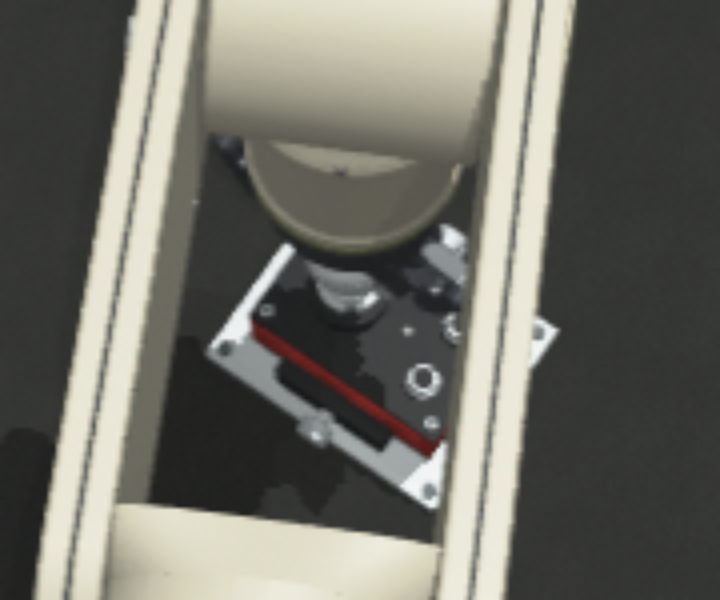

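The cap is off and held level. The cell stands in the neck at about (322,265) in the wrist view. Carrying the cap to the large tray.

>>> drive_tool([
  [[0, 0, 0], [2.4, -2.6, 0], 3.5],
  [[0, 0, 0], [3.4, -3.7, 0], 3.5],
  [[0, 0, 0], [3.4, -3.7, 0], 3.5],
  [[0, 0, 0], [3.4, -3.7, 0], 3.5],
  [[0, 0, 0], [3.4, -3.7, 0], 3.5],
])

```text
t: 17.58
ee_pos: [0.5009, 0.2181, 0.1645]
ee_rot: [2.765, 1.492, 0.0]
ft_force: [0.0, -0.1, -0.6]
grip_width: 0.492
```

>>> drive_tool([
  [[0, 0, 0], [3.4, -3.7, 0], 3.5],
  [[0, 0, 0], [2.2, -2.6, 0], 3.5],
  [[0, 0, 0], [1.2, -1.5, 0], 3.5],
  [[0, 0, 0], [0, 0, 0], 3.5],
  [[0, 0, 0], [0, 0, 0], 3.5],
])

```text
t: 18.2
ee_pos: [0.4739, 0.3153, 0.1644]
ee_rot: [2.765, 1.491, -0.001]
ft_force: [-0.2, 0.1, -0.5]
grip_width: 0.49
```

```bash
python3 snap.py wrist w11
```

```text
wrist {'t': np.float64(18.2), 'ee_pos': array([0.4739, 0.3153, 0.1644]), 'ee_rot': array([ 2.7645e+00,  1.4912e+00, -6.0000e-04]), 'qpos': array([ 4.9740e-01,  8.8800e-02,  1.6562e+00, -6.0000e-04,  1.3970e+00,
       -4.9190e-01]), 'ft_force': array([-0.1847,  0.1176, -0.4989]), 'torque': array([-0.0099,  0.0305,  0.0069]), 'grip_width': np.float64(0.4899)}
```

View pics/w11.png

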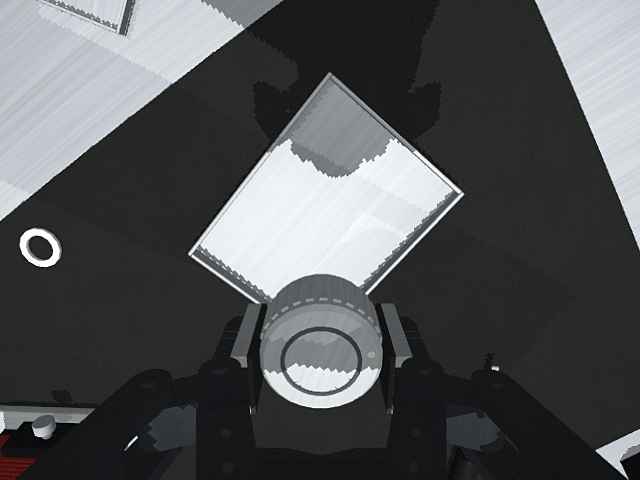

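```bash
python3 - <<'E'
from h import *
p,d,c=load("w11.npz"); W=onz([(331,73),(463,192),(190,254)],.019,c); print(W); print((W[1]+W[2])/2, np.linalg.norm(W[0]-W[1]),np.linalg.norm(W[0]-W[2]))
E
```

```text
[[0.39319741 0.3754828  0.019     ]
 [0.51364631 0.41220623 0.019     ]
 [0.44202818 0.21503501 0.019     ]]
[0.47783724 0.31362062 0.019     ] 0.12592278563975617 0.16771385472391945
```

>>> drive_tool([
  [[0, 0, 0], [0.2, 0.1, 3], 3.5],
  [[0, 0, 0], [0, 0, 4], 3.5],
  [[0, 0, 0], [0, 0, 4], 3.5],
  [[0, 0, 0], [0, 0, 2.5], 3.5],
  [[0, 0, 0], [0, 0, 0.5], 3.5],
])

```text
t: 18.88
ee_pos: [0.4744, 0.3155, 0.0223]
ee_rot: [2.765, 1.49, -0.007]
ft_force: [-0.4, 0.4, -0.6]
grip_width: 0.499
```

>>> drive_tool([
  [[0, 0, 0], [0, 0, 0], 3.5],
  [[0, 0, 0], [0, 0, 0], 3.5],
])

```text
t: 19.12
ee_pos: [0.4769, 0.3179, 0.0263]
ee_rot: [2.765, 1.492, 0.005]
ft_force: [-0.4, 1.0, -0.1]
grip_width: 0.497
```

```bash
python3 snap.py wrist w12; python3 snap.py scene s12; python3 - <<'E'
from h import *
p,d,c=load("w12.npz"); P=cloud(d,c); m=P[345:380,300:345]; print(np.median(m.reshape(-1,3),0), np.load("w12.npz")['ep'])
p,d,c=load("s12.npz"); cv2.imwrite("pics/s12c.png",cv2.resize(p[200:350,400:560],None,fx=4,fy=4)[:,:,::-1])
E
```

```text
wrist {'t': np.float64(19.125), 'ee_pos': array([0.4769, 0.3179, 0.0263]), 'ee_rot': array([2.7648, 1.4918, 0.0045]), 'qpos': array([ 0.4985,  0.2497,  1.7468, -0.    ,  1.1422, -0.4911]), 'ft_force': array([-0.4153,  0.9583, -0.0811]), 'torque': array([ 0.0395, -0.0214, -0.0161]), 'grip_width': np.float64(0.4968)}
scene {'t': np.float64(19.175), 'ee_pos': array([0.4768, 0.318 , 0.0263]), 'ee_rot': array([2.7646, 1.4921, 0.0044]), 'qpos': array([ 0.4987,  0.2497,  1.7469, -0.    ,  1.1422, -0.4911]), 'ft_force': array([-0.3503,  0.5613, -0.2019]), 'torque': array([-0.0089, -0.0018,  0.0255]), 'grip_width': np.float64(0.4954)}
[0.47769333 0.31692551 0.05268514] [0.47691427 0.31785594 0.02632024]
```

View pics/s12c.png

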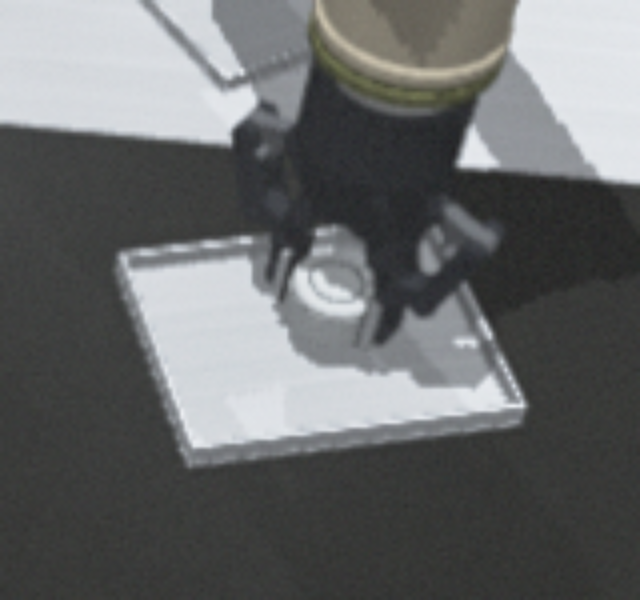

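>>> drive_tool([
  [[0, 0, 0], [0, 0, 1.0], 3.5],
  [[0, 0, 0], [0, 0, 0.7], 3.5],
  [[0, 0, 0], [0, 0, 0.1], 3.5],
  [[0, 0, 0], [0, 0, 0], 3.5],
  [[0, 0, 0], [0, 0, 0], 3.5],
])

```text
t: 19.85
ee_pos: [0.4757, 0.3175, 0.0067]
ee_rot: [2.764, 1.492, 0.0]
ft_force: [0.3, 0.0, -1.2]
grip_width: 0.491
```

>>> drive_tool([
  [[0, 0, 0], [0, 0, 0.1], 3.5],
  [[0, 0, 0], [0, 0, 0], 3.5],
])

```text
t: 20.1
ee_pos: [0.4755, 0.3175, 0.0055]
ee_rot: [-2.765, -1.492, -0.0]
ft_force: [-0.6, -0.7, -1.6]
grip_width: 0.494
```

>>> drive_tool([
  [[0, 0, 0], [0, 0, 0.05], 3.5],
  [[0, 0, 0], [0, 0, 0], 3.5],
])

```text
t: 20.35
ee_pos: [0.4756, 0.3175, 0.0051]
ee_rot: [2.764, 1.492, 0.0]
ft_force: [0.3, -0.2, -0.0]
grip_width: 0.49
```

>>> drive_tool([
  [[0, 0, 0], [0, 0, 0.04], 3.5],
  [[0, 0, 0], [0, 0, 0], 3.5],
])

```text
t: 20.6
ee_pos: [0.4756, 0.3175, 0.0051]
ee_rot: [2.764, 1.492, 0.0]
ft_force: [-2.5, -1.2, 5.3]
grip_width: 0.492
```

```bash
python3 tq.py
```

```text
t 20.60 turn 35.2 q6 -0.4910 tz 0.022 F [-2.5 -1.2  5.3] tau6 -0.006 z 0.0051 xy [0.4756 0.3175] w 0.492
```

The cap's lower edge is on the tray floor (5 N). Releasing gently.

>>> drive_tool([
  [[0, 0, 0], [0, 0, -0.02], 4.2],
  [[0, 0, 0], [0, 0, 0], 4.4],
  [[0, 0, 0], [0, 0, 0], 4.6],
  [[0, 0, 0], [0, 0, 0], 5.0],
  [[0, 0, 0], [0, 0, 0], 5.6],
])

```text
t: 21.22
ee_pos: [0.4755, 0.3174, 0.0047]
ee_rot: [2.765, 1.492, -0.0]
ft_force: [0.2, 0.2, 1.1]
grip_width: 0.66
```

>>> drive_tool([
  [[0, 0, 0], [0, 0, 0], 6.0],
  [[0, 0, 0], [0, 0, -1], 6.0],
  [[0, 0, 0], [0, 0, -3], 6.0],
  [[0, 0, 0], [0, 0, -5], 6.0],
  [[0, 0, 0], [0, 0, -5], 6.0],
])

```text
t: 21.85
ee_pos: [0.4753, 0.3173, 0.1468]
ee_rot: [2.764, 1.492, 0.0]
ft_force: [0.8, 0.1, 0.1]
grip_width: 0.704
```

>>> drive_tool([
  [[0, 0, 0], [0, 0, -4], 5.0],
  [[0, 0, 0], [0, 0, 0], 4.0],
])

```text
t: 22.1
ee_pos: [0.478, 0.3189, 0.1906]
ee_rot: [-2.764, -1.492, -0.014]
ft_force: [0.3, -0.4, -0.8]
grip_width: 0.469
```

```bash
python3 snap.py wrist w13; python3 snap.py scene s13; python3 - <<'E'
from h import *
p,d,c=load("s13.npz"); cv2.imwrite("pics/s13c.png",cv2.resize(p[200:350,250:560],None,fx=2.5,fy=2.5)[:,:,::-1])
E
```

```text
wrist {'t': np.float64(22.1), 'ee_pos': array([0.478 , 0.3189, 0.1906]), 'ee_rot': array([-2.7644, -1.4924, -0.0143]), 'qpos': array([ 0.499 ,  0.0753,  1.6217,  0.    ,  1.4355, -0.491 ]), 'ft_force': array([ 0.3463, -0.4172, -0.7573]), 'torque': array([0.0092, 0.0174, 0.0175]), 'grip_width': np.float64(0.4691)}
scene {'t': np.float64(22.15), 'ee_pos': array([0.4768, 0.3182, 0.1877]), 'ee_rot': array([-2.7645, -1.4923, -0.0078]), 'qpos': array([ 0.499 ,  0.0774,  1.6248,  0.    ,  1.4344, -0.491 ]), 'ft_force': array([ 0.2605, -0.3918,  0.2613]), 'torque': array([ 0.0239,  0.0409, -0.0164]), 'grip_width': np.float64(0.4714)}
```

View pics/w13.png

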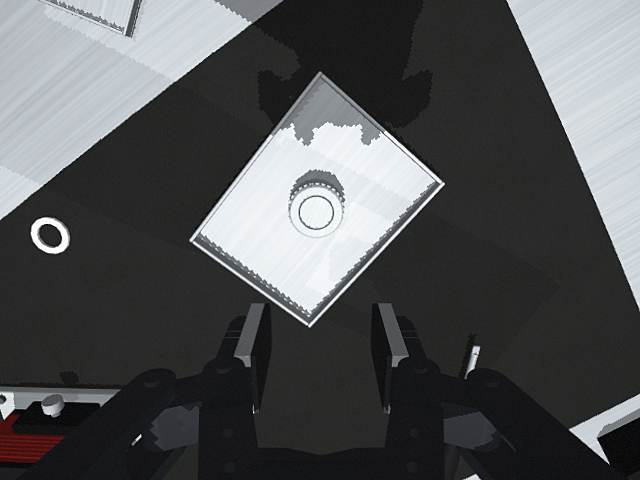

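View pics/s13c.png

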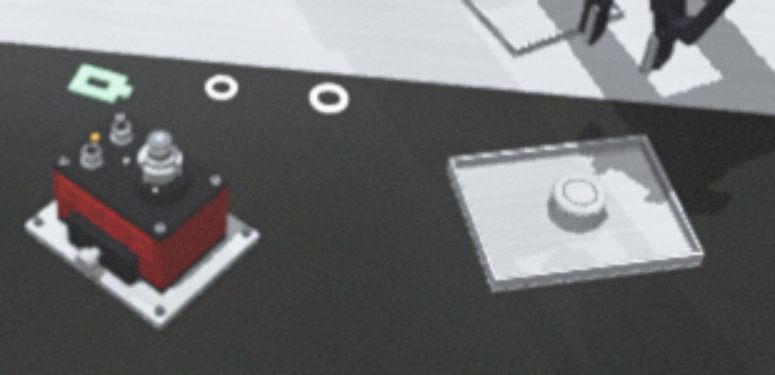

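The cap sits upright in the tray at (316,212), and the cell stands in the neck. Going back for the cell.

>>> drive_tool([
  [[0, 0, 0], [-3.8, 4.2, 0], 4],
  [[0, 0, 0], [-3.8, 4.2, 0], 4],
  [[0, 0, 0], [-3.8, 4.2, 0], 4],
  [[0, 0, 0], [-3.8, 4.2, 0], 4],
  [[0, 0, 0], [-3.8, 4.2, 0], 4],
])

```text
t: 22.82
ee_pos: [0.5458, 0.0416, 0.1828]
ee_rot: [-2.763, -1.492, 0.004]
ft_force: [-0.1, -0.1, -0.6]
grip_width: 0.467
```

>>> drive_tool([
  [[0, 0, 0], [-3.9, 4.1, 0], 4],
  [[0, 0, 0], [0, 0, 1.5], 4],
  [[0, 0, 0], [0, 0, 0], 4],
  [[0, 0, 0], [0, 0, 0], 4],
  [[0, 0, 0], [0, 0, 0], 4],
])

```text
t: 23.45
ee_pos: [0.5597, -0.0105, 0.1701]
ee_rot: [2.763, 1.495, 0.0]
ft_force: [-0.5, -0.1, -0.5]
grip_width: 0.47
```

```bash
python3 snap.py wrist w14;python3 - <<'E'
import cv2
p=cv2.imread("pics/w14.png"); cv2.imwrite("pics/w14c.png",cv2.resize(p[180:380,200:440],None,fx=3,fy=3,interpolation=cv2.INTER_CUBIC))
E
```

```text
wrist {'t': np.float64(23.45), 'ee_pos': array([ 0.5597, -0.0105,  0.1701]), 'ee_rot': array([2.7631e+00, 1.4949e+00, 5.0000e-04]), 'qpos': array([-1.1040e-01,  5.8600e-02,  1.6773e+00,  1.0000e-04,  1.4054e+00,
       -1.1023e+00]), 'ft_force': array([-0.4847, -0.0553, -0.4623]), 'torque': array([ 0.0318, -0.0138, -0.0338]), 'grip_width': np.float64(0.4695)}
```

View pics/w14c.png

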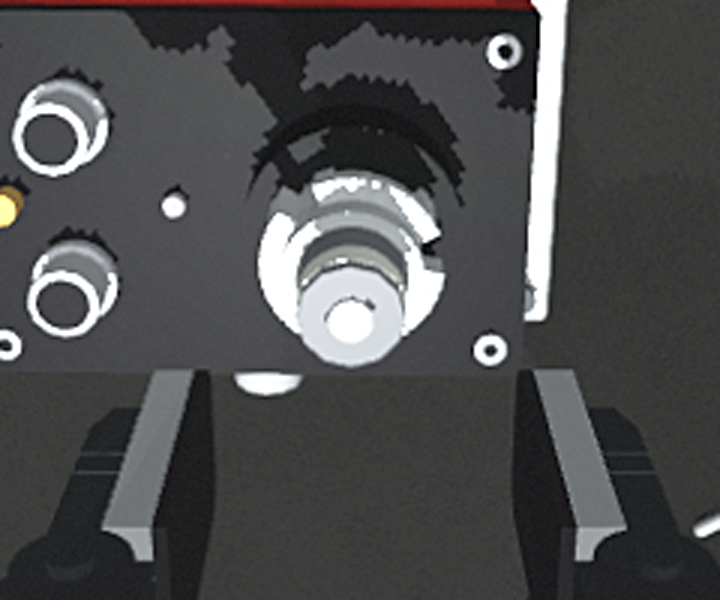

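>>> drive_tool([
  [[0, 0, 0], [-0.2, 0.08, 1.5], 4],
  [[0, 0, 0], [0, 0, 1.5], 4],
  [[0, 0, 0], [0, 0, 1], 3.5],
  [[0, 0, 0], [0, 0, 0.5], 3],
  [[0, 0, 0], [0, 0, 0], 3],
])

```text
t: 24.12
ee_pos: [0.559, -0.0138, 0.1242]
ee_rot: [-2.764, -1.492, 0.001]
ft_force: [-1.2, 0.2, 0.7]
grip_width: 0.352
```

>>> drive_tool([
  [[0, 0, 0], [0, 0, 0], 3],
  [[0, 0, 0], [0, 0, 0], 2.8],
])

```text
t: 24.38
ee_pos: [0.5597, -0.0139, 0.1254]
ee_rot: [2.764, 1.492, 0.001]
ft_force: [0.7, -0.4, 0.3]
grip_width: 0.325
```

```bash
python3 snap.py wrist w15;python3 - <<'E'
import cv2
p=cv2.imread("pics/w15.png"); cv2.imwrite("pics/w15c.png",cv2.resize(p[260:420,220:420],None,fx=4,fy=3.75,interpolation=cv2.INTER_CUBIC))
E
```

```text
wrist {'t': np.float64(24.375), 'ee_pos': array([ 0.5597, -0.0139,  0.1254]), 'ee_rot': array([2.764e+00, 1.492e+00, 1.300e-03]), 'qpos': array([-0.1164,  0.0968,  1.7214,  0.    ,  1.3223, -1.1064]), 'ft_force': array([ 0.6594, -0.4289,  0.2531]), 'torque': array([-0.0099, -0.0153,  0.0249]), 'grip_width': np.float64(0.3253)}
```

View pics/w15c.png

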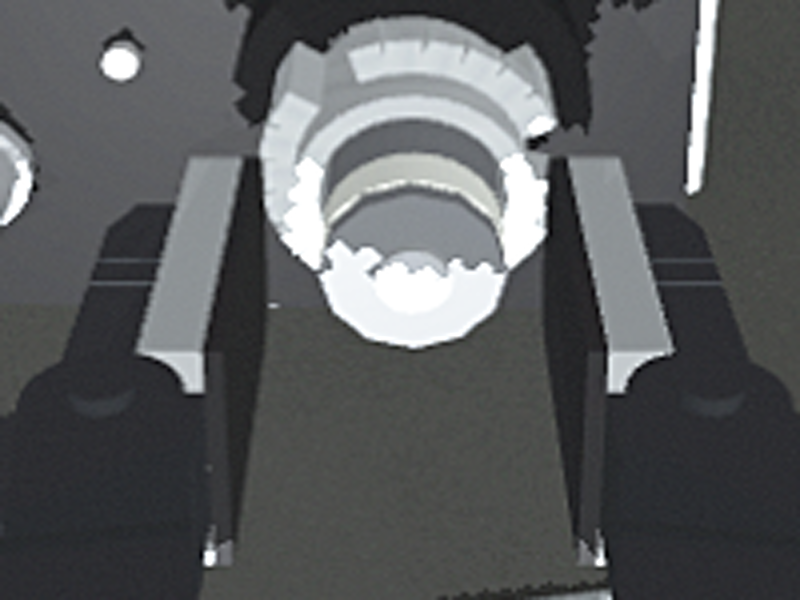

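>>> drive_tool([
  [[0, 0, 0], [0.08, -0.05, 0.1], 2.4],
  [[0, 0, 0], [0, 0, 0], 2.2],
  [[0, 0, 0], [0, 0, 0], 2.0],
  [[0, 0, 0], [0, 0, 0], 1.9],
])

```text
t: 24.92
ee_pos: [0.5593, -0.0129, 0.1238]
ee_rot: [2.764, 1.492, -0.0]
ft_force: [-0.3, 0.4, -0.8]
grip_width: 0.222
```

>>> drive_tool([
  [[0, 0, 0], [0, 0, 0], 1.8],
  [[0, 0, 0], [0, 0, 0], 1.7],
  [[0, 0, 0], [0, 0, 0], 1.6],
])

```text
t: 25.3
ee_pos: [0.5593, -0.0129, 0.1238]
ee_rot: [-2.765, -1.492, -0.0]
ft_force: [-1.4, 0.4, 0.2]
grip_width: 0.196
```

>>> drive_tool([
  [[0, 0, 0], [0, 0, 0], 1.4],
  [[0, 0, 0], [0, 0, 0], 1.0],
  [[0, 0, 0], [0, 0, 0], 1.0],
])

```text
t: 25.68
ee_pos: [0.5593, -0.0129, 0.1238]
ee_rot: [-2.764, -1.492, -0.0]
ft_force: [-0.5, 0.2, -0.1]
grip_width: 0.177
```

```bash
python3 tq.py
```

```text
t 25.68 turn 70.3 q6 -1.1047 tz 0.036 F [-0.5  0.2 -0.1] tau6 -0.000 z 0.1238 xy [ 0.5593 -0.0129] w 0.177
```

>>> drive_tool([
  [[0, 0, 0], [0, 0, 0], 1.0],
  [[0, 0, 0], [0, 0, 0], 1.0],
])

```text
t: 25.92
ee_pos: [0.5593, -0.0129, 0.1238]
ee_rot: [2.764, 1.492, 0.0]
ft_force: [0.6, 0.7, -0.5]
grip_width: 0.179
```

```bash
python3 snap.py wrist w16;python3 - <<'E'
import cv2
p=cv2.imread("pics/w16.png"); cv2.imwrite("pics/w16c.png",cv2.resize(p[260:420,220:420],None,fx=4,fy=3.75,interpolation=cv2.INTER_CUBIC))
E
```

```text
wrist {'t': np.float64(25.925), 'ee_pos': array([ 0.5593, -0.0129,  0.1238]), 'ee_rot': array([2.7645e+00, 1.4924e+00, 1.0000e-04]), 'qpos': array([-0.1147,  0.0983,  1.7229,  0.    ,  1.3203, -1.1047]), 'ft_force': array([ 0.65  ,  0.7034, -0.4526]), 'torque': array([ 0.0888, -0.0551,  0.0015]), 'grip_width': np.float64(0.1787)}
```

View pics/w16c.png

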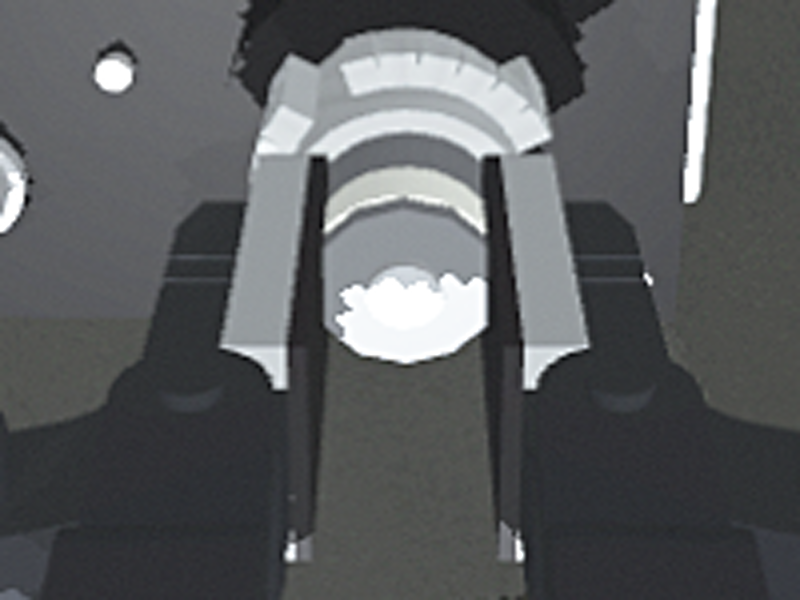

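>>> drive_tool([
  [[0, 0, 0], [0, 0, -0.3], 1],
  [[0, 0, 0], [0, 0, -0.5], 1],
  [[0, 0, 0], [0, 0, -0.7], 1],
])

```text
t: 26.35
ee_pos: [0.5592, -0.0129, 0.1392]
ee_rot: [-2.764, -1.492, 0.0]
ft_force: [0.5, -0.7, -0.9]
grip_width: 0.179
```

>>> drive_tool([
  [[0, 0, 0], [0, 0, -1], 1],
  [[0, 0, 0], [0, 0, -1.5], 1],
  [[0, 0, 0], [0, 0, -1.5], 1],
  [[0, 0, 0], [0, 0, -1.5], 1],
])

```text
t: 26.85
ee_pos: [0.5595, -0.0129, 0.1953]
ee_rot: [2.764, 1.492, 0.001]
ft_force: [-0.7, 0.1, 0.0]
grip_width: 0.185
```

```bash
python3 snap.py wrist w17; python3 snap.py scene s17;python3 - <<'E'
from h import *
p,d,c=load("s17.npz"); cv2.imwrite("pics/s17c.png",cv2.resize(p[170:350,220:420],None,fx=3.3,fy=3.3)[:,:,::-1])
p,d,c=load("w17.npz"); P=cloud(d,c); print(np.median(P[330:345,310:330].reshape(-1,3),0))
E
```

```text
wrist {'t': np.float64(26.85), 'ee_pos': array([ 0.5595, -0.0129,  0.1953]), 'ee_rot': array([2.7641e+00, 1.4921e+00, 1.1000e-03]), 'qpos': array([-0.1147,  0.0402,  1.6494, -0.    ,  1.4511, -1.1047]), 'ft_force': array([-0.7116,  0.1091,  0.0176]), 'torque': array([-0.0306, -0.0161,  0.0047]), 'grip_width': np.float64(0.1854)}
scene {'t': np.float64(26.9), 'ee_pos': array([ 0.5606, -0.0131,  0.1978]), 'ee_rot': array([2.7624, 1.4913, 0.0052]), 'qpos': array([-0.1147,  0.0386,  1.6466, -0.    ,  1.4524, -1.1047]), 'ft_force': array([ 2.1546, -0.2231,  1.5196]), 'torque': array([-0.0474, -0.0744, -0.0653]), 'grip_width': np.float64(0.174)}
[ 0.55912709 -0.01387187  0.20809783]
```

View pics/w17.png

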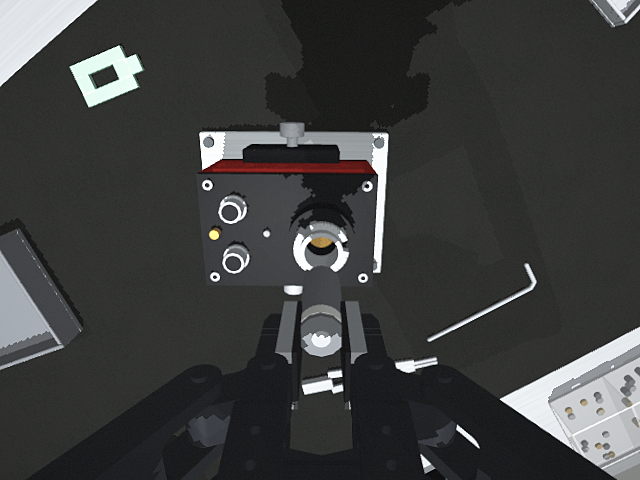

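View pics/s17c.png

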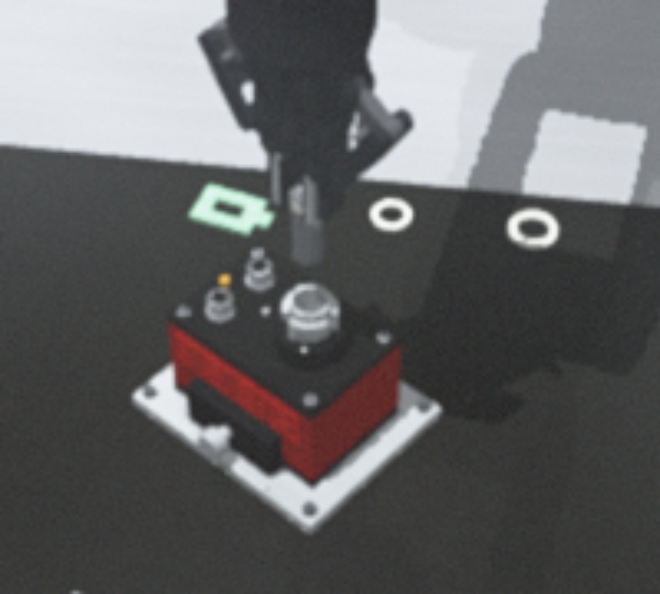

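The cell is out of the tube and held vertical: in the scene view it sits clear above the empty neck. Carrying it to the square box.

>>> drive_tool([
  [[0, 0, 0], [-3, 0.9, 0], 1],
  [[0, 0, 0], [-5, 1.5, 0], 1],
  [[0, 0, 0], [-5, 1.5, 0], 1],
  [[0, 0, 0], [-5, 1.5, 0], 1],
  [[0, 0, 0], [-5, 1.5, 0], 1],
])

```text
t: 27.58
ee_pos: [0.49, -0.2444, 0.1935]
ee_rot: [-2.764, -1.492, 0.0]
ft_force: [0.4, -0.1, -1.3]
grip_width: 0.173
```

>>> drive_tool([
  [[0, 0, 0], [-4, 1.5, 0], 1],
  [[0, 0, 0], [-2, 0.8, 0], 1],
  [[0, 0, 0], [-1, 0.4, 0], 1],
  [[0, 0, 0], [0, 0, 0], 1],
  [[0, 0, 0], [0, 0, 0], 1],
])

```text
t: 28.2
ee_pos: [0.4754, -0.3152, 0.1937]
ee_rot: [-2.763, -1.494, -0.0]
ft_force: [0.3, -0.1, -0.9]
grip_width: 0.176
```

```bash
python3 snap.py wrist w18
```

```text
wrist {'t': np.float64(28.2), 'ee_pos': array([ 0.4754, -0.3152,  0.1937]), 'ee_rot': array([-2.7632e+00, -1.4939e+00, -4.0000e-04]), 'qpos': array([-6.7550e-01,  7.1200e-02,  1.6203e+00,  4.0000e-04,  1.4505e+00,
       -1.6669e+00]), 'ft_force': array([ 0.2811, -0.057 , -0.9273]), 'torque': array([ 0.0254, -0.0032, -0.056 ]), 'grip_width': np.float64(0.1763)}
```

View pics/w18.png

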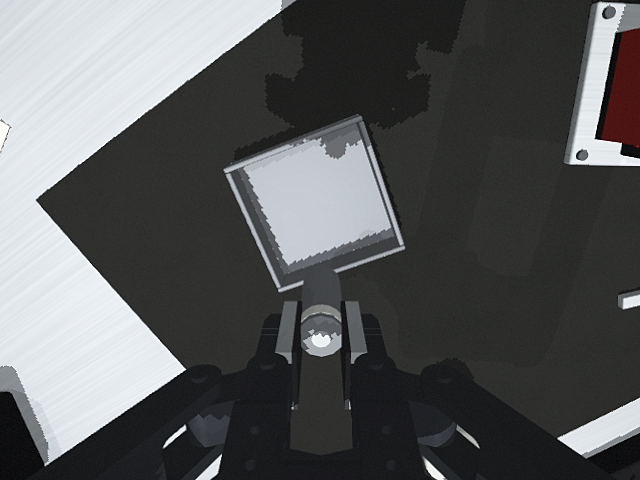

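```bash
python3 - <<'E'
from h import *
p,d,c=load("w18.npz"); W=onz([(226,170),(362,116),(404,247),(279,291)],.035,c); print(W.round(4),W.mean(0).round(4),(W[0]+W[2])/2,(W[1]+W[3])/2)
P=cloud(d,c); print(np.median(P[330:345,312:328].reshape(-1,3),0))
E
```

```text
[[ 0.4079 -0.3566  0.035 ]
 [ 0.4305 -0.2514  0.035 ]
 [ 0.5343 -0.2755  0.035 ]
 [ 0.5114 -0.381   0.035 ]] [ 0.471  -0.3161  0.035 ] [ 0.47105585 -0.31602622  0.035     ] [ 0.47097485 -0.31617365  0.035     ]
[ 0.47475606 -0.31626797  0.20658769]
```

>>> drive_tool([
  [[0, 0, 0], [-0.3, -0.3, 2.5], 1],
  [[0, 0, 0], [0, 0, 4], 1],
  [[0, 0, 0], [0, 0, 4], 1],
  [[0, 0, 0], [0, 0, 2], 1],
  [[0, 0, 0], [0, 0, 0.8], 1],
])

```text
t: 28.88
ee_pos: [0.4706, -0.3164, 0.0599]
ee_rot: [-2.763, -1.493, 0.001]
ft_force: [-1.0, 0.1, -0.4]
grip_width: 0.176
```

>>> drive_tool([
  [[0, 0, 0], [0, 0, 0], 1],
  [[0, 0, 0], [0, 0, 0], 1],
  [[0, 0, 0], [0, 0, 0], 1],
])

```text
t: 29.25
ee_pos: [0.4716, -0.3179, 0.0622]
ee_rot: [2.763, 1.491, 0.001]
ft_force: [-0.6, -0.1, -0.8]
grip_width: 0.178
```

```bash
python3 tq.py; python3 - <<'E'
from snap import snap; from h import *
p,d,c,s=snap("wrist","w19"); P=cloud(d,c); print(np.median(P[330:345,312:328].reshape(-1,3),0))
E
```

```text
t 29.25 turn 102.9 q6 -1.6733 tz -0.004 F [-0.6 -0.1 -0.8] tau6 0.001 z 0.0622 xy [ 0.4716 -0.3179] w 0.178
wrist {'t': np.float64(29.25), 'ee_pos': array([ 0.4716, -0.3179,  0.0622]), 'ee_rot': array([2.7626e+00, 1.4913e+00, 1.5000e-03]), 'qpos': array([-0.6832,  0.1904,  1.7423,  0.    ,  1.2066, -1.6733]), 'ft_force': array([-0.6164, -0.1197, -0.8447]), 'torque': array([-0.0055, -0.0043, -0.0044]), 'grip_width': np.float64(0.1779)}
[ 0.47087986 -0.31892038  0.07507433]
```

>>> drive_tool([
  [[0, 0, 0], [0, 0, 0.8], 1],
  [[0, 0, 0], [0, 0, 0.5], 1],
  [[0, 0, 0], [0, 0, 0.2], 1],
  [[0, 0, 0], [0, 0, 0], 1],
  [[0, 0, 0], [0, 0, 0], 1],
])

```text
t: 29.92
ee_pos: [0.4709, -0.3173, 0.0459]
ee_rot: [2.764, 1.492, 0.0]
ft_force: [-0.0, -0.2, -0.9]
grip_width: 0.18
```

>>> drive_tool([
  [[0, 0, 0], [0, 0, 0.1], 1],
  [[0, 0, 0], [0, 0, 0], 1],
])

```text
t: 30.18
ee_pos: [0.4708, -0.3173, 0.0448]
ee_rot: [2.764, 1.492, 0.0]
ft_force: [0.5, 0.2, -0.3]
grip_width: 0.18
```

>>> drive_tool([
  [[0, 0, 0], [0, 0, 0.08], 1],
  [[0, 0, 0], [0, 0, 0], 1],
])

```text
t: 30.42
ee_pos: [0.4707, -0.3172, 0.0439]
ee_rot: [-2.764, -1.492, 0.0]
ft_force: [-0.2, 0.6, -0.1]
grip_width: 0.176
```

>>> drive_tool([
  [[0, 0, 0], [0, 0, 0.06], 1],
  [[0, 0, 0], [0, 0, 0], 1],
])

```text
t: 30.68
ee_pos: [0.4709, -0.3173, 0.0435]
ee_rot: [2.764, 1.492, 0.0]
ft_force: [-0.8, -0.4, 0.1]
grip_width: 0.177
```

>>> drive_tool([
  [[0, 0, 0], [0, 0, 0.06], 1],
  [[0, 0, 0], [0, 0, 0], 1],
])

```text
t: 30.92
ee_pos: [0.4711, -0.3175, 0.0434]
ee_rot: [2.764, 1.492, 0.001]
ft_force: [-1.8, 1.4, 5.3]
grip_width: 0.179
```

The cell is standing on the box floor (5 N). Opening slowly.

>>> drive_tool([
  [[0, 0, 0], [0, 0, -0.03], 1.4],
  [[0, 0, 0], [0, 0, 0], 1.6],
  [[0, 0, 0], [0, 0, 0], 1.8],
  [[0, 0, 0], [0, 0, 0], 2.0],
  [[0, 0, 0], [0, 0, 0], 2.4],
])

```text
t: 31.55
ee_pos: [0.4706, -0.3171, 0.0427]
ee_rot: [-2.764, -1.492, 0.0]
ft_force: [0.3, -1.2, 0.0]
grip_width: 0.279
```

>>> drive_tool([
  [[0, 0, 0], [0, 0, 0], 3],
  [[0, 0, 0], [0, 0, 0], 3.5],
  [[0, 0, 0], [0, 0, -0.5], 4],
  [[0, 0, 0], [0, 0, -1.5], 4],
  [[0, 0, 0], [0, 0, -3], 4],
])

```text
t: 32.17
ee_pos: [0.4701, -0.3166, 0.0933]
ee_rot: [-2.763, -1.491, 0.001]
ft_force: [0.4, -1.0, 0.2]
grip_width: 0.465
```

>>> drive_tool([
  [[0, 0, 0], [0, 0, -5], 4],
  [[0, 0, 0], [0, 0, -5], 4],
  [[0, 0, 0], [0, 0, -2], 4],
  [[0, 0, 0], [0, 0, 0], 4],
  [[0, 0, 0], [0, 0, 0], 4],
])

```text
t: 32.8
ee_pos: [0.47, -0.3166, 0.2112]
ee_rot: [-2.762, -1.491, 0.002]
ft_force: [-0.9, -1.0, -1.0]
grip_width: 0.471
```

```bash
python3 snap.py wrist w20; python3 snap.py scene s20
```

```text
wrist {'t': np.float64(32.8), 'ee_pos': array([ 0.47  , -0.3166,  0.2112]), 'ee_rot': array([-2.7622e+00, -1.4912e+00,  1.7000e-03]), 'qpos': array([-0.6833,  0.0534,  1.6067, -0.    ,  1.4843, -1.6733]), 'ft_force': array([-0.8815, -0.9871, -0.9661]), 'torque': array([-0.0444, -0.0032,  0.024 ]), 'grip_width': np.float64(0.4705)}
scene {'t': np.float64(32.85), 'ee_pos': array([ 0.4698, -0.3164,  0.2106]), 'ee_rot': array([-2.7614e+00, -1.4907e+00,  2.3000e-03]), 'qpos': array([-0.6833,  0.0539,  1.6071,  0.    ,  1.4843, -1.6733]), 'ft_force': array([ 0.9442,  0.1149, -0.5122]), 'torque': array([ 0.0046, -0.0027, -0.0016]), 'grip_width': np.float64(0.4698)}
```

View pics/w20.png

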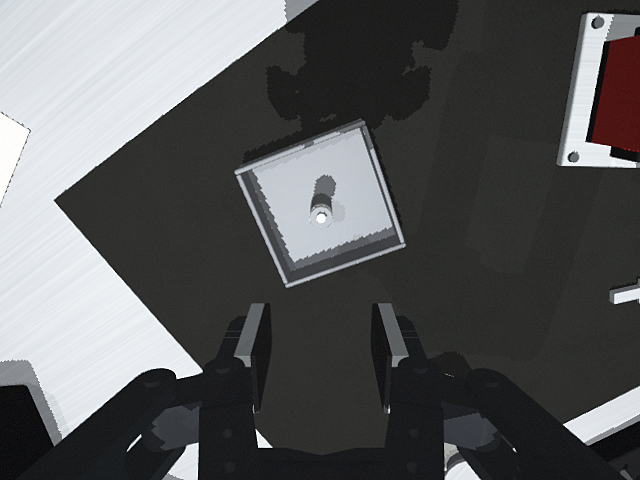

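View pics/s20.png

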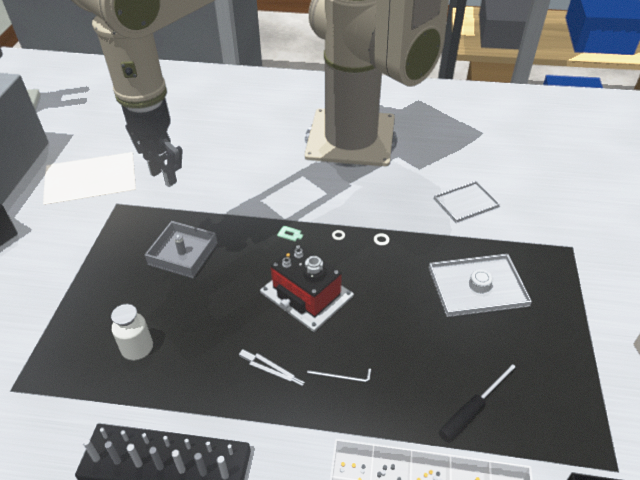

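The wrist view shows the cell standing in the square box at (321,215). The scene view shows the cap upright in the large tray at (481,280), the empty neck, and the other items where they were. The gripper is open and clear, so I'm handing in.

```bash
python3 -c "
from cell import order
print(order.close_job())"
```

```text
the job is handed in; nothing more can be done
None
```

The job is done and handed in at about 33 s of the 70 s allowed: the cap is in the large tray, the cell is in the square box, and nothing was dropped. `close_job` gave no verdict.

- **Cap:** I pushed it down about 3.75 mm with 10–12 N and turned it anticlockwise. The stop showed at about 70°, where the torque rose to 0.21 N m (limit 0.4). I eased back 1° and let it up. The force stayed upward, so it was never pulled while caught. I lifted it straight off and set it open side down on the tray floor with about 5 N.
- **Cell:** I pulled it straight up and stood it on the floor of the square box, again with about 5 N.
- **Last checks:** The final wrist and scene pictures show the cap upright near the middle of the tray, the cell standing in the box and an empty neck. The other items looked unmoved by eye, and the gripper was open and touching nothing.
- **Disagreements:** The top camera and wrist camera placed the cap about 3 mm apart, and the wrist camera sat about 1 mm off the fingers. I therefore centred by the gaps between the fingers and the cap. Side forces on the cap stayed at or below about 5 N at every reading while turning.

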